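# Rack cold chisels by length and snap the flaps shut

### The job

Sort the freshly ground cold chisels on the bench into the three-tray carrier, each lying flat, lengthwise, between the fence and the stop bar of the tray made for its length, at most one on each side of the catch post. When all of them are in, press down the flaps of all three trays (of an empty tray too) until they snap shut. Leave the brush, the oil can and the stack of discs where they are.

Things in the scene. Friction and masses are not known exactly. Their poses are not given: they have to be found in the camera images.
- tray_s: fixed aluminium tray for the short chisels, 200 (x) x 104 (y) mm, floor 8 mm thick, on a 12 mm plywood board. Origin: centre of its underside; x from stop to hinge end, z up. Chisels lie along x between a fence (inner face x = +55 mm, 10 mm thick, top at z = 30) and a dark stop bar (inner face x = -39, top z = 18), 94 mm apart. No side walls. Trays differ only by the stop, in any order
- seat_s_a (a point): where the centre of a short chisel lies when seated in the lane y = -25 mm of tray_s: (8, -25, 18) mm in the tray's frame, axes as the tray's. One chisel per lane, wedge either way. A catch post (x 35 to 43, y -5 to 5, top z = 29 mm) parts the two lanes; keep chisels clear of y = -5..5 all along it or the flap's lug lands on them
- seat_s_b (a point): where the centre of a short chisel lies when seated in the lane y = 25 mm of tray_s: (8, 25, 18) mm in the tray's frame, axes as the tray's. One chisel per lane, wedge either way. A catch post (x 35 to 43, y -5 to 5, top z = 29 mm) parts the two lanes; keep chisels clear of y = -5..5 all along it or the flap's lug lands on them
- flap_s (a joint): hinge angle (rad) of the steel hold-down flap of tray_s: 0 = shut (level, 4 mm above the chisels), about 1.6 = open, as at the start. Hinge line along the tray's y at x = 85, z = 22 mm; it swings down towards the stop. A weak spring (0.1 N m) reopens it unless pressed right down: from 0.17 to 0.08 rad a sprung ball resists (about 8 N at the front edge), then it snaps shut and holds
- flap_s_edge (a point): middle of the free edge of flap_s, at mid-thickness: 77 mm from the hinge line and, when shut, 12 mm above it, plate top at z = 36 mm of the tray. The plate is 4 mm thick, 94 mm wide; a lug 10 mm wide and 16 mm deep hangs under it, 15 to 21 mm behind the edge, and drops between the lanes
- chisel_s1: short steel cold chisel, loose: bevelled square bar 20 x 20 mm, 80 mm long overall, the last 30 mm at +x taper to a wedge edge 20 mm wide (y) and 4 mm thick; all chisels differ only in length; origin at its centre (half length, half thickness), x along its length; 208 g +-25%. Absent from some starts
- chisel_s2: short steel cold chisel, loose: bevelled square bar 20 x 20 mm, 80 mm long overall, the last 30 mm at +x taper to a wedge edge 20 mm wide (y) and 4 mm thick; all chisels differ only in length; origin at its centre (half length, half thickness), x along its length; 208 g +-25%. Absent from some starts
- tray_m: fixed aluminium tray for the middle chisels, 200 (x) x 104 (y) mm, floor 8 mm thick, on a 12 mm plywood board. Origin: centre of its underside; x from stop to hinge end, z up. Chisels lie along x between a fence (inner face x = +55 mm, 10 mm thick, top at z = 30) and a dark stop bar (inner face x = -64, top z = 18), 119 mm apart. No side walls. Trays differ only by the stop, in any order
- seat_m_a (a point): where the centre of a middle chisel lies when seated in the lane y = -25 mm of tray_m: (-4.5, -25, 18) mm in the tray's frame, axes as the tray's. One chisel per lane, wedge either way. A catch post (x 35 to 43, y -5 to 5, top z = 29 mm) parts the two lanes; keep chisels clear of y = -5..5 all along it or the flap's lug lands on them
- seat_m_b (a point): where the centre of a middle chisel lies when seated in the lane y = 25 mm of tray_m: (-4.5, 25, 18) mm in the tray's frame, axes as the tray's. One chisel per lane, wedge either way. A catch post (x 35 to 43, y -5 to 5, top z = 29 mm) parts the two lanes; keep chisels clear of y = -5..5 all along it or the flap's lug lands on them
- flap_m (a joint): hinge angle (rad) of the steel hold-down flap of tray_m: 0 = shut (level, 4 mm above the chisels), about 1.6 = open, as at the start. Hinge line along the tray's y at x = 85, z = 22 mm; it swings down towards the stop. A weak spring (0.1 N m) reopens it unless pressed right down: from 0.17 to 0.08 rad a sprung ball resists (about 8 N at the front edge), then it snaps shut and holds
- flap_m_edge (a point): middle of the free edge of flap_m, at mid-thickness: 77 mm from the hinge line and, when shut, 12 mm above it, plate top at z = 36 mm of the tray. The plate is 4 mm thick, 94 mm wide; a lug 10 mm wide and 16 mm deep hangs under it, 15 to 21 mm behind the edge, and drops between the lanes
- chisel_m1: middle steel cold chisel, loose: bevelled square bar 20 x 20 mm, 105 mm long overall, the last 30 mm at +x taper to a wedge edge 20 mm wide (y) and 4 mm thick; all chisels differ only in length; origin at its centre (half length, half thickness), x along its length; 273 g +-25%. Absent from some starts
- chisel_m2: middle steel cold chisel, loose: bevelled square bar 20 x 20 mm, 105 mm long overall, the last 30 mm at +x taper to a wedge edge 20 mm wide (y) and 4 mm thick; all chisels differ only in length; origin at its centre (half length, half thickness), x along its length; 273 g +-25%. Absent from some starts
- tray_l: fixed aluminium tray for the long chisels, 200 (x) x 104 (y) mm, floor 8 mm thick, on a 12 mm plywood board. Origin: centre of its underside; x from stop to hinge end, z up. Chisels lie along x between a fence (inner face x = +55 mm, 10 mm thick, top at z = 30) and a dark stop bar (inner face x = -89, top z = 18), 144 mm apart. No side walls. Trays differ only by the stop, in any order
- seat_l_a (a point): where the centre of a long chisel lies when seated in the lane y = -25 mm of tray_l: (-17, -25, 18) mm in the tray's frame, axes as the tray's. One chisel per lane, wedge either way. A catch post (x 35 to 43, y -5 to 5, top z = 29 mm) parts the two lanes; keep chisels clear of y = -5..5 all along it or the flap's lug lands on them
- seat_l_b (a point): where the centre of a long chisel lies when seated in the lane y = 25 mm of tray_l: (-17, 25, 18) mm in the tray's frame, axes as the tray's. One chisel per lane, wedge either way. A catch post (x 35 to 43, y -5 to 5, top z = 29 mm) parts the two lanes; keep chisels clear of y = -5..5 all along it or the flap's lug lands on them
- flap_l (a joint): hinge angle (rad) of the steel hold-down flap of tray_l: 0 = shut (level, 4 mm above the chisels), about 1.6 = open, as at the start. Hinge line along the tray's y at x = 85, z = 22 mm; it swings down towards the stop. A weak spring (0.1 N m) reopens it unless pressed right down: from 0.17 to 0.08 rad a sprung ball resists (about 8 N at the front edge), then it snaps shut and holds
- flap_l_edge (a point): middle of the free edge of flap_l, at mid-thickness: 77 mm from the hinge line and, when shut, 12 mm above it, plate top at z = 36 mm of the tray. The plate is 4 mm thick, 94 mm wide; a lug 10 mm wide and 16 mm deep hangs under it, 15 to 21 mm behind the edge, and drops between the lanes
- chisel_l1: long steel cold chisel, loose: bevelled square bar 20 x 20 mm, 130 mm long overall, the last 30 mm at +x taper to a wedge edge 20 mm wide (y) and 4 mm thick; all chisels differ only in length; origin at its centre (half length, half thickness), x along its length; 338 g +-25%. Absent from some starts
- chisel_l2: long steel cold chisel, loose: bevelled square bar 20 x 20 mm, 130 mm long overall, the last 30 mm at +x taper to a wedge edge 20 mm wide (y) and 4 mm thick; all chisels differ only in length; origin at its centre (half length, half thickness), x along its length; 338 g +-25%. Absent from some starts
- brush: bystander: bench brush lying on the bench; origin at the centre of its underside
- oil: bystander: grey oil can, 60 mm wide, 130 mm tall, upright; origin at the centre of its underside
- disc_stack: bystander: stack of grinding discs, 115 mm wide, 32 mm tall; origin at the centre of its underside
Things that resemble listed ones, but are neither listed nor needed, are in the scene too. What is shaped like the chisel_l1 but turquoise is not meant.

How it is judged:
By the outcome, as a careful person would: the job done as asked, in the order asked, and still so for the second after the job is handed in, with the robot touching nothing.
Of chisel_s1, chisel_s2, chisel_m1, chisel_m2, chisel_l1, chisel_l2 only 4 to 6 are there at a start; the rules pass over those that are not, and their reading is None.
At some moment in a run one of chisel_s1, chisel_s2, chisel_m1, chisel_m2, chisel_l1, chisel_l2 may be knocked a few centimetres aside while the robot is not near it.
Once in a run the grip may slacken for a moment while it holds something.
It also fails if it takes over 210 s, if anything falls off the work surface, if the arm or the gripper's body presses on something with over 40 N, if the wrist force passes 120 N, or if a joint passes its speed limit or range.

### The arm

A 6-joint arm with a two-finger parallel gripper is mounted at the origin on the work surface. World frame = base frame: x ahead of the robot, y to its left, z up, the work surface at z = 0. Lengths are in mm, angles in rad, forces in N, time in s.
With the tool pointing down it reaches from about 275 to 775 mm from the base axis. Payload 14.6 kg.
Tool frame: the origin (TCP) lies at the very end of the fingers, on their centre line; the grasp point (between the pads) lies 19 mm behind it (env.tcp_to_grasp is the distance from the TCP to the grasp point, in mm); z points along the fingers, y is the line along which they close (so a half turn about z gives the same grasp; the last joint's range is limited). The gripper opens to 85 mm and grips with 20 to 120 N. Pads are 22 mm wide; open, the fingers measure 114 mm over their backs; the gripper's body (76 mm by 85 mm) begins 54 mm behind the grasp point. The pads swing forward as they close: fully open they stand 13 mm farther back than shut.
Start: joints at [1.034, 0.263, -0.048, 1.259, 0, 1.415], TCP at [195.615, 487.199, 231.278] pointing down, gripper open.
Joint ranges: [-2.65, 2.65], [-0.89, 1.7], [-1.18, 1.37], [-2.13, 2.11], [-1.35, 1.29], [-3.14, 3.14]. Speed limits (rad/s): [1.89, 1.89, 2.57, 2.79, 3.14, 3.14].

### API

Orientations are given as a unit quaternion [w, x, y, z].
In Python, from plant import env gives the robot as it stands.
- The arm moves only by the tool apply_moves, never from a script. Its argument "deltas" is a list of rows, each a list of 3 entries, a list of its own where there are three numbers: the finger opening in m, from 0 to 0.0854, then the shift along the tool's x, y, z in m, then the turn about the tool's z in degrees. In form: [[grip, [tx, ty, tz], yaw], ...]. A call has 1 to 5 rows; each row is the pose to reach, as a shift and turn from the pose commanded when the call began, along the tool's axes at that moment; what a row does not reach only later rows make up. A row lasts 1/10 s, in which the tool goes at most 50 mm and 8.59 degrees, less where a joint would pass 70% of its speed; a pose out of reach is approached as far as the arm can. A call with a gripper value outside its range is refused whole. The fingers move at their own pace and stop on an object; "force" is the grip in N (left out, the last holds). Time passes only in rows, so rows that repeat a pose let the fingers close. It gives the time, the measured TCP pose, the force, the opening and the grip force at its end, in the units of the state.
- env.read_state(): the state, without advancing time (a new reading comes with each control period).
- env.snapshot(name): name is "scene" or "top" or "wrist"; returns a dict with "pixels" (420x560x3 uint8, blue, green, red), "mtx" (3x3 intrinsics, pixels), "pose" (4x4, takes a point from camera to world coordinates); the wrist camera has in their place "tool_from_camera" (4x4, takes a point from camera to tool coordinates, whose origin is the TCP and whose axes are the flange's). Camera axes: x right, y up, looking along -z (the intrinsics and any distortion apply to the point x, -y, -z); pixel columns grow to the right and rows downward; lengths in mm; the calibration is good to about 2 mm. A picture is of the moment at which its call begins: read the wrist's pose just before it. There is no depth.
- env.sign_off(): hands the job in; it is judged then, once.
The state is a dict: "clock": time; "qpos": joint angles; "dq": joint speeds; "tau": joint torques, N m; "ee_pos": TCP position; "eef_rot": TCP orientation; "ft_force": force on the tool from outside, world axes, zero at the start; "wrist_torque": the same for the moment, N m; "gripper_width": opening from 0.0 (shut) to 1.0 (fully open); "grasp_force": force on a finger pad.
Only numpy, scipy, OpenCV 4.12 (cv2) and the standard library are available. Lean on these libraries where they do the work, as an engineer would, in place of code of your own. Each camera call takes 0.05 s, during which the arm holds its last target. There are 200 camera calls.

## Working session

There is one attempt and no reset: what is moved stays moved. The work goes in short steps, Python scripts to look and compute and a tool call to move; the robot and the scene stay as the last step left them, time stands still between calls to the robot, and variables do not carry over. Pictures are saved under pics/ and viewed, at most 14 in all, crops included, and the job is handed in when it is done.

Besides the shell and the picture viewer there is one more tool, called after "Call:" as name(argument=value, ...) on one line, values as JSON. apply_moves: Moves the arm, as the interface text tells. Its arguments: {"type":"object","properties":{"deltas":{"type":"array"},"force":{"type":"number"}},"required":["deltas"]}

```bash
ls; mkdir -p pics
python3 - <<'E'
from plant import env
import cv2,numpy as np
print(env.read_state())
for n in("scene","top"):
    s=env.snapshot(n); cv2.imwrite(f"pics/{n}0.png",s["pixels"]); print(n,s["mtx"],s["pose"],[k for k in s])
    np.savez(f"{n}0.npz",**{k:np.array(v) for k,v in s.items()})
E
```

```text
pics
{'clock': 0.0, 'qpos': array([ 1.03369504e+00,  2.63524842e-01, -4.89596441e-02,  1.25939144e+00,
       -1.16978120e-05,  1.41549144e+00]), 'dq': array([-0.00304097,  0.00199512,  0.00033496, -0.00128696, -0.00101936,
        0.00037303]), 'tau': array([-8.04479214e-05, -6.37611151e+01,  3.84564149e+01,  1.37674689e-02,
       -1.62575006e-04,  3.11137228e-05]), 'ee_pos': array([195.4726412 , 486.94817348, 230.81576876]), 'eef_rot': array([-1.77668337e-04,  1.89740823e-01,  9.81834064e-01, -5.09758951e-04]), 'ft_force': array([ 1.02072137, -0.17476752, -0.57334458]), 'wrist_torque': array([ 0.02426966, -0.03557872,  0.04880964]), 'grasp_force': 0.0, 'gripper_width': 1.0032135652474994}
scene [[546.47961034   0.         275.71770084]
 [  0.         546.47961034 209.46961375]
 [  0.           0.           1.        ]] [[ 6.67053120e-01 -5.99419912e-01  4.42420505e-01  1.09962527e+03]
 [ 7.44998752e-01  5.39974962e-01 -3.91668099e-01 -6.11508428e+02]
 [-4.12233791e-03  5.90866152e-01  8.06759070e-01  1.11748479e+03]
 [ 0.00000000e+00  0.00000000e+00  0.00000000e+00  1.00000000e+00]] ['pixels', 'mtx', 'pose']
top [[394.6198158    0.         281.5690367 ]
 [  0.         394.6198158  207.83773507]
 [  0.           0.           1.        ]] [[ 8.87924800e-03  9.87629107e-01 -1.56556398e-01  3.41345250e+02]
 [-9.99926198e-01  1.00677211e-02  6.79998850e-03 -7.31633059e+01]
 [ 8.29203272e-03  1.56484465e-01  9.87645612e-01  1.17611227e+03]
 [ 0.00000000e+00  0.00000000e+00  0.00000000e+00  1.00000000e+00]] ['pixels', 'mtx', 'pose']
```

View pics/top0.png

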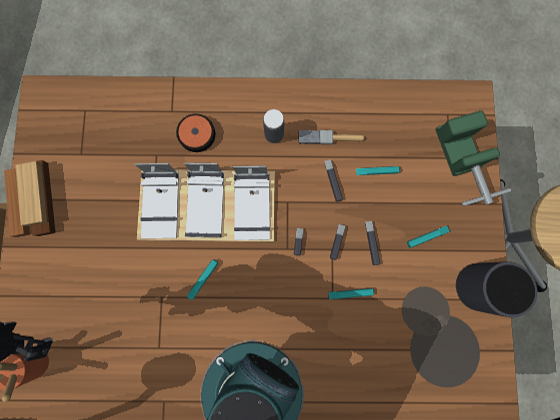

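View pics/scene0.png

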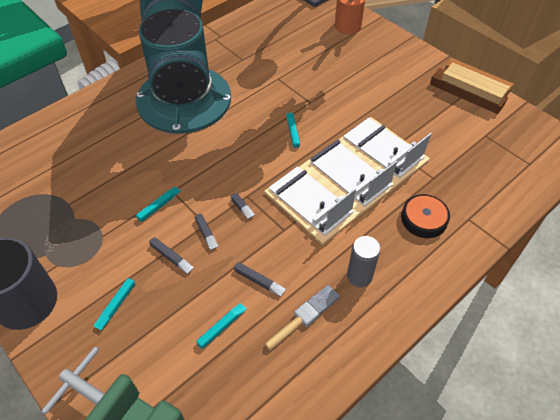

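The top view shows four dark steel chisels at (299,241), (338,242), (373,243) and (333,180). The scene view shows the same four at (242,206), (206,231), (170,255) and (260,279). Things that could be mistaken for them are the turquoise bars at (203,279), (352,294), (429,237) and (378,170), and the brush at (330,137). I choose the dark grey ones. The trays are at columns 160, 205 and 252, with stops at rows of about 218, 234 and 209.

```bash
cat > h.py <<'E'
import numpy as np,cv2
from scipy.spatial.transform import Rotation as R
def tool_pose(st):
    q=np.array(st["eef_rot"]);T=np.eye(4);T[:3,:3]=R.from_quat(q[[1,2,3,0]]).as_matrix();T[:3,3]=st["ee_pos"];return T
def cam(env,name):
    st=env.read_state();s=env.snapshot(name)
    P=np.array(s["pose"]) if "pose" in s else tool_pose(st)@np.array(s["tool_from_camera"])
    return s["pixels"],np.array(s["mtx"]),P,st
def unproj(px,K,P,z):
    px=np.atleast_2d(np.float64(px));d=np.c_[(px[:,0]-K[0,2])/K[0,0],-(px[:,1]-K[1,2])/K[1,1],-np.ones(len(px))]@P[:3,:3].T
    o=P[:3,3];return o+d*((z-o[2])/d[:,2])[:,None]
def proj(X,K,P):
    c=(np.atleast_2d(X)-P[:3,3])@P[:3,:3];return np.c_[K[0,2]+K[0,0]*c[:,0]/-c[:,2],K[1,2]-K[1,1]*c[:,1]/-c[:,2]]
def chisels(img,K,P,ztop=20,roi=None,vmax=150):
    """dark grey elongated blobs -> centre(xy), length,width, yaw in world plane; tip direction by brightness"""
    hsv=cv2.cvtColor(img,cv2.COLOR_BGR2HSV);m=((hsv[...,1]<70)&(hsv[...,2]>35)).astype(np.uint8)
    if roi is not None:
        k=np.zeros_like(m);x0,y0,x1,y1=roi;k[y0:y1,x0:x1]=1;m&=k
    n,l,s,_=cv2.connectedComponentsWithStats(m);out=[]
    for i in range(1,n):
        if s[i,4]<60: continue
        v,u=np.nonzero(l==i);w=unproj(np.c_[u,v],K,P,ztop)[:,:2]
        (c,sz,a)=cv2.minAreaRect(np.float32(w));
        L,W=max(sz),min(sz);a=np.radians(a if sz[0]>=sz[1] else a+90);d=np.array([np.cos(a),np.sin(a)])
        t=(w-c)@d;b=hsv[v,u,2].astype(float);
        if np.mean(b[t>0.25*L])<np.mean(b[t<-.25*L]): d=-d
        if 60<L<170 and 12<W<45: out.append((np.round(c,1),round(L,1),round(W,1),round(np.degrees(np.arctan2(d[1],d[0])),1),(int(u.mean()),int(v.mean()))))
    return out
E
python3 - <<'E'
from h import *
for n,roi in(("top",(280,130,440,320)),("scene",(100,150,300,350))):
    d=np.load(n+"0.npz");img=d["pixels"]
    for c in chisels(img,d["mtx"],d["pose"],18,roi): print(n,c)
d=np.load("top0.npz");K,P=d["mtx"],d["pose"]
print(unproj([(142,177),(177,177),(142,238),(177,238),(160,218),(205,234),(252,209),(274,240),(137,240),(160,180),(205,180),(252,181)],K,P,20).round())
cv2.imwrite("pics/crop1.png",cv2.resize(d["pixels"][130:310,130:430],(800,480),interpolation=cv2.INTER_CUBIC))
E
```

```text
top (array([ 747.2, -183.2]), 101.7, 41.5, np.float64(-89.3), (315, 136))
top (array([ 611.4, -234.9]), 130.0, 21.6, np.float64(15.6), (332, 179))
top (array([ 425.4, -347.8]), 129.5, 22.2, np.float64(8.5), (372, 242))
top (array([ 426.7, -245.9]), 104.5, 21.4, np.float64(-14.7), (337, 241))
top (array([ 426.6, -130.5]), 79.7, 20.5, np.float64(-7.1), (298, 240))
scene (array([ 429.7, -132.4]), 85.3, 23.8, np.float64(-6.5), (242, 205))
scene (array([ 430.5, -246.4]), 109.8, 22.5, np.float64(-16.3), (205, 231))
scene (array([ 427.7, -350. ]), 133.2, 24.1, np.float64(8.4), (170, 255))
scene (array([ 615.9, -237.2]), 131.5, 25.3, np.float64(15.4), (259, 278))
[[614. 338.  20.]
 [615. 233.  20.]
 [431. 326.  20.]
 [432. 224.  20.]
 [491. 277.  20.]
 [445. 143.  20.]
 [520.   6.  20.]
 [429. -60.  20.]
 [425. 340.  20.]
 [605. 283.  20.]
 [607. 149.  20.]
 [605.   8.  20.]]
```

View pics/crop1.png

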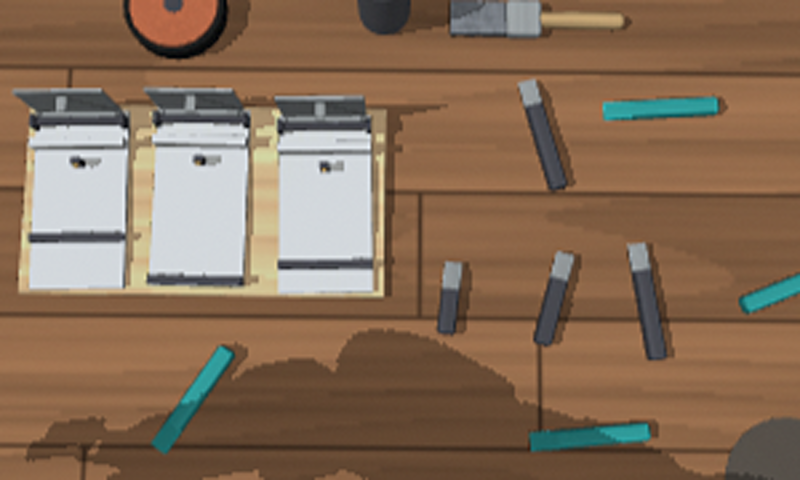

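The crop confirms the choice: the four dark chisels have grey wedge tips and measure 80, 105, 130 and 130 mm, so they are one short, one middle and two long. The trays by stop position are left (crop x≈78) short, centre (x≈200) long and right (x≈325) middle. Next I look at the trays with the wrist camera.

```bash
cat >> h.py <<'E'
def plan(env,x,y,z,yaw,st=None):
    """delta in tool axes (m) and tool yaw (deg) to reach TCP x,y,z with tool x axis at world yaw (deg, mod 180)"""
    T=tool_pose(st or env.read_state());d=T[:3,:3].T@(np.array([x,y,z])-T[:3,3])/1000
    cur=np.degrees(np.arctan2(T[1,0],T[0,0]));dy=-((yaw-cur+90)%180-90)
    print("TCP",T[:3,3].round(1),"yaw",round(cur,1),"tilt z",T[:3,2].round(3),"-> delta",d.round(4).tolist(),"yaw",round(dy,1))
E
python3 - <<'E'
from plant import env
from h import *
s=env.snapshot("wrist");print(s["mtx"],s["tool_from_camera"])
plan(env,420,146,400,180)
E
```

```text
[[376.25049943   0.         275.38745184]
 [  0.         376.25049943 209.83754769]
 [  0.           0.           1.        ]] [[ 1.64458167e-03  9.62297186e-01  2.71995261e-01  6.91869776e+01]
 [ 9.99998163e-01 -1.31486779e-03 -1.39445473e-03 -1.14716441e+00]
 [-9.84242057e-04  2.71997054e-01 -9.62297581e-01 -1.42818635e+02]
 [ 0.00000000e+00  0.00000000e+00  0.00000000e+00  1.00000000e+00]]
TCP [195.5 487.  230.9] yaw 158.1 tilt z [-0.    -0.001 -1.   ] -> delta [-0.3354, -0.233, -0.1689] yaw -21.9
```

Run:
```python
from plant import env
from h import *
plan(env,430,0,430,180)
```

```text
TCP [195.5 487.  230.9] yaw 158.1 tilt z [-0.    -0.001 -1.   ] -> delta [-0.3991, -0.3648, -0.1988] yaw -21.9
```

Call:
apply_moves(deltas=[[0.085, [-0.133, -0.1216, -0.0663], 0], [0.085, [-0.133, -0.1216, -0.0663], 0], [0.085, [-0.133, -0.1216, -0.0663], 0], [0.085, [-0.133, -0.1216, -0.0663], 0], [0.085, [-0.133, -0.1216, -0.0663], 0]], force=80)

```text
clock: 0.65
ee_pos: [275.5, 322.1, 299.3]
eef_rot: [0.001, 0.192, 0.981, 0.001]
ft_force: [-0.4, 0.2, -0.4]
gripper_width: 0.997
grasp_force: 0.0
```

Call:
apply_moves(deltas=[[0.085, [-0.133, -0.1216, -0.0663], 0], [0.085, [-0.133, -0.1216, -0.0663], 0], [0.085, [-0.133, -0.1216, -0.0663], 0], [0.085, [-0.133, -0.1216, -0.0663], 0], [0.085, [-0.133, -0.1216, -0.0663], 0]])

```text
clock: 1.15
ee_pos: [353.9, 159.6, 364.9]
eef_rot: [0.001, 0.192, 0.981, 0.0]
ft_force: [-0.3, -1.1, -1.6]
gripper_width: 0.991
grasp_force: 0.0
```

Call:
apply_moves(deltas=[[0.085, [-0.133, -0.1216, -0.0663], -21.9], [0.085, [-0.133, -0.1216, -0.0663], -21.9], [0.085, [-0.133, -0.1216, -0.0663], -21.9], [0.085, [-0.133, -0.1216, -0.0663], -21.9], [0.085, [-0.133, -0.1216, -0.0663], -21.9]])

```text
clock: 1.65
ee_pos: [431.7, -2.4, 430.3]
eef_rot: [-0.0, 0.001, 1.0, -0.0]
ft_force: [1.4, 0.4, 0.3]
gripper_width: 0.992
grasp_force: 0.0
```

Call:
apply_moves(deltas=[[0.085, [0, 0, 0], 0], [0.085, [0, 0, 0], 0], [0.085, [0, 0, 0], 0]])

```text
clock: 1.95
ee_pos: [429.3, 1.4, 429.9]
eef_rot: [-0.0, -0.001, 1.0, 0.0]
ft_force: [-0.8, -0.2, 0.3]
gripper_width: 0.992
grasp_force: 0.0
```

Run:
```python
from plant import env
from h import *
plan(env,430,0,430,180)
img,K,P,st=cam(env,"wrist");np.savez("w1.npz",pixels=img,mtx=K,pose=P);cv2.imwrite("pics/w1.png",img)
print(st["clock"],st["qpos"].round(2))
for c in chisels(img,K,P,18): print(c)
```

```text
TCP [429.3   1.4 429.9] yaw -179.9 tilt z [-0.  0. -1.] -> delta [-0.0006, -0.0014, -0.0001] yaw 0.1
1.95 [-0.19  0.12  0.3   1.76  0.   -0.19]
(array([314.2, 149.4]), 127.3, 23.3, np.float64(-31.8), (392, 62))
(array([ 280.2, -311.6]), 72.1, 21.2, np.float64(-81.3), (38, 38))
(array([317.5, 132.8]), 112.5, 16.8, np.float64(155.3), (369, 74))
(array([ 425.1, -344.1]), 128.8, 27.4, np.float64(8.8), (39, 147))
(array([ 426.8, -242.5]), 105.0, 24.3, np.float64(-15.4), (109, 149))
(array([ 426.7, -128.8]), 79.4, 22.3, np.float64(-5.3), (186, 150))
(array([ 640. , -330.4]), 63.3, 26.7, np.float64(-89.8), (75, 283))
(array([ 633.9, -387.5]), 102.0, 22.3, np.float64(-71.7), (31, 279))
(array([863.3, 350.4]), 91.0, 14.5, np.float64(-13.5), (469, 396))
```

View pics/w1.png

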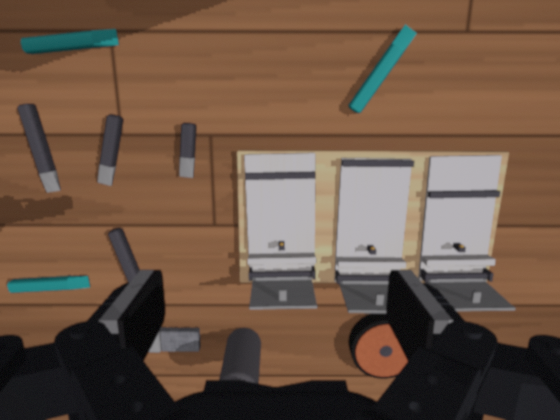

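The wrist view shows the trays with the short one at column 460, the long one at 372 and the middle one at 281. Their stops are at rows 194, 163 and 175. The chisels sit at (186,150), (109,149), (39,147) and (125,260, partly hidden). Next I fit the tray poses.

```bash
cat > trays.py <<'E'
from h import *
guess={"s":(510,283,-39),"l":(510,146,-89),"m":(510,8,-64)}
def fit(img,K,P,gx):
    # world-plane image at z=20, 2 px/mm; col=(y), row=(x)
    out={}
    hsv=cv2.cvtColor(img,cv2.COLOR_BGR2HSV)
    for n,(cx,cy,stop) in guess.items():
        xs=np.arange(cx-110,cx+60,.5);ys=np.arange(cy-80,cy+80,.5);X,Y=np.meshgrid(xs,ys,indexing="ij")
        q=proj(np.c_[X.ravel(),Y.ravel(),np.full(X.size,20.)],K,P).astype(np.float32).reshape(*X.shape,2)
        sat=cv2.remap(img,q,None,cv2.INTER_LINEAR).astype(float)
        mn=sat.min(2); white=mn>170
        # side edges
        pts=[]
        for i in range(len(xs)):
            w=np.nonzero(white[i])[0]
            if len(w)>150: pts.append((xs[i],ys[w[0]],ys[w[-1]]))
        p=np.array(pts);f=p[(p[:,0]>cx+stop+8)&(p[:,0]<cx+25)]
        mid=(f[:,1]+f[:,2])/2;a=np.polyfit(f[:,0],mid,1);a=np.polyfit(f[abs(mid-np.polyval(a,f[:,0]))<2,0],mid[abs(mid-np.polyval(a,f[:,0]))<2],1)
        # stop inner face: last dark x per column
        st=[]
        for j in range(len(ys)):
            if abs(ys[j]-np.polyval(a,cx))<40:
                d=np.nonzero((mn[:,j]<130)&(xs<cx+stop+30))[0]
                if len(d): st.append((ys[j],xs[d[-1]]))
        st=np.array(st);xs0=np.median(st[:,1])
        x0=xs0-stop;out[n]=(round(x0,1),round(np.polyval(a,x0),1),round(np.degrees(np.arctan(a[0])),2),round(np.median(f[:,2]-f[:,1]),1))
        # the slope of stop bar gives a second yaw
        print(n,out[n],"yaw from stop",round(-np.degrees(np.arctan(np.polyfit(st[:,0],st[:,1],1)[0])),2))
if __name__=="__main__":
    for f in("w1.npz","top0.npz","scene0.npz"):
        d=np.load(f);print(f);fit(d["pixels"],d["mtx"],d["pose"],0)
E
python3 trays.py
```

```text
w1.npz
s (np.float64(534.0), np.float64(283.5), np.float64(1.3), np.float64(100.0)) yaw from stop 0.89
l (np.float64(537.5), np.float64(149.8), np.float64(-0.31), np.float64(100.0)) yaw from stop -0.0
m (np.float64(531.5), np.float64(10.1), np.float64(1.85), np.float64(100.5)) yaw from stop 1.41
top0.npz
s (np.float64(533.0), np.float64(282.2), np.float64(2.61), np.float64(102.5)) yaw from stop 1.73
l (np.float64(536.0), np.float64(148.2), np.float64(-0.6), np.float64(103.0)) yaw from stop -1.22
m (np.float64(530.0), np.float64(8.7), np.float64(1.62), np.float64(102.5)) yaw from stop 1.24
scene0.npz
s (np.float64(531.5), np.float64(270.2), np.float64(-0.51), np.float64(134.5)) yaw from stop 1.23
l (np.float64(535.0), np.float64(146.1), np.float64(3.8), np.float64(147.5)) yaw from stop -0.08
m (np.float64(528.5), np.float64(11.0), np.float64(-4.28), np.float64(129.5)) yaw from stop 1.41
```

```bash
cat >> h.py <<'E'
def seq(env,wps):
    """chain of waypoints (x,y,z,tool yaw mod 180): delta per call, each from the one before"""
    T=tool_pose(env.read_state());p=T[:3,3];cur=np.degrees(np.arctan2(T[1,0],T[0,0]))
    print("at",p.round(1),"yaw",round(cur,1))
    for x,y,z,yaw in wps:
        dy=-((yaw-cur+90)%180-90);c,s=np.cos(np.radians(cur)),np.sin(np.radians(cur));d=np.array([x,y,z])-p
        print([x,y,z],"->",(np.array([c*d[0]+s*d[1],s*d[0]-c*d[1],-d[2]])/1000).round(4).tolist(),round(dy,1),"len",round(np.linalg.norm(d)))
        p=np.array([x,y,z],float);cur-=dy
E
python3 - <<'E'
from plant import env
from h import *
seq(env,[(418.7,-128.9,220,-6),(418.7,-128.9,4,-6),(418.7,-128.9,180,-6),(526,196,180,1.5),(526,258,180,1.5)])
E
```

```text
at [429.3   1.3 430. ] yaw -179.9
[418.7, -128.9, 220] -> [0.0109, -0.1302, 0.21] 6.1 len 247
[418.7, -128.9, 4] -> [0.0, 0.0, 0.216] -0.0 len 216
[418.7, -128.9, 180] -> [0.0, 0.0, -0.176] -0.0 len 176
[526, 196, 180] -> [-0.0728, 0.3343, -0.0] -7.5 len 342
[526, 258, 180] -> [-0.0016, 0.062, -0.0] -0.0 len 62
```

Call:
apply_moves(deltas=[[0.06, [0.011, -0.13, 0.21], 6], [0.06, [0.011, -0.13, 0.21], 6], [0.06, [0.011, -0.13, 0.21], 6], [0.06, [0.011, -0.13, 0.21], 6], [0.06, [0.011, -0.13, 0.21], 6]])

```text
clock: 2.5
ee_pos: [418.2, -129.7, 218.5]
eef_rot: [0.0, 0.051, 0.999, -0.0]
ft_force: [0.8, -0.1, 0.4]
gripper_width: 0.701
grasp_force: 0.0
```

Call:
apply_moves(deltas=[[0.06, [0, 0, 0], 0], [0.06, [0, 0, 0.05], 0], [0.06, [0, 0, 0.1], 0], [0.06, [0, 0, 0.14], 0], [0.06, [0, 0, 0.16], 0]])

```text
clock: 3.0
ee_pos: [418.1, -128.2, 58.3]
eef_rot: [-0.001, 0.051, 0.999, 0.001]
ft_force: [0.3, -0.4, 0.8]
gripper_width: 0.701
grasp_force: 0.0
```

Run:
```python
from plant import env
from h import *
img,K,P,st=cam(env,"wrist");cv2.imwrite("pics/w2.png",img)
seq(env,[(418.7,-128.9,4,-6)])
for c in chisels(img,K,P,18): print(c)
```

```text
at [ 417.5 -127.9   56.9] yaw 174.1
[418.7, -128.9, 4] -> [-0.0013, -0.0009, 0.0529] 0.1 len 53
(array([ 414.9, -238.3]), 86.8, 24.8, np.float64(164.7), (65, 246))
(array([ 423.5, -129.5]), 78.4, 20.1, np.float64(-6.6), (274, 248))
```

View pics/w2.png

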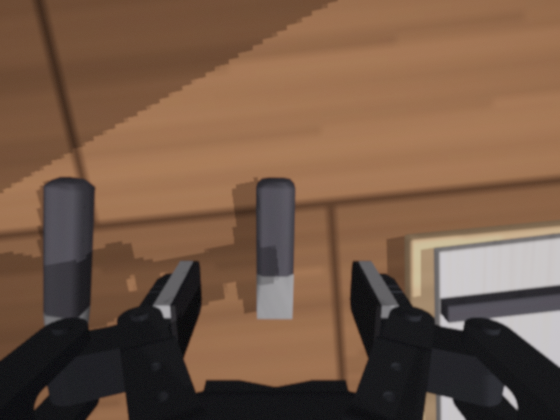

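The wrist view shows the short chisel at (275,248), centred between the open fingers. I descend and grip.

Call:
apply_moves(deltas=[[0.06, [0, -0.001, 0.025], 0], [0.06, [0, -0.001, 0.04], 0], [0.06, [0, -0.001, 0.048], 0], [0.06, [0, -0.001, 0.052], 0], [0.06, [0, -0.001, 0.052], 0]], force=80)

```text
clock: 3.55
ee_pos: [419.4, -130.8, 8.7]
eef_rot: [0.0, 0.052, 0.999, -0.0]
ft_force: [-0.2, -0.4, -0.1]
gripper_width: 0.701
grasp_force: 0.0
```

Call:
apply_moves(deltas=[[0.01, [0, 0, 0], 0], [0.01, [0, 0, 0], 0], [0.01, [0, 0, 0], 0], [0.01, [0, 0, 0], 0], [0.01, [0, 0, 0], 0]])

```text
clock: 4.05
ee_pos: [419.2, -131.1, 8.9]
eef_rot: [0.001, 0.052, 0.999, -0.0]
ft_force: [-2.5, 2.1, 14.4]
gripper_width: 0.205
grasp_force: 78.2
```

Call:
apply_moves(deltas=[[0.01, [0, 0, 0], 0], [0.01, [0, 0, -0.01], 0], [0.01, [0, 0, -0.03], 0], [0.01, [0, 0, -0.07], 0], [0.01, [0, 0, -0.1], 0]])

```text
clock: 4.55
ee_pos: [418.8, -131.0, 110.5]
eef_rot: [0.0, 0.052, 0.999, -0.0]
ft_force: [0.8, -0.8, -1.5]
gripper_width: 0.207
grasp_force: 79.2
```

Call:
apply_moves(deltas=[[0.01, [0, 0, -0.04], 0], [0.01, [0, 0, -0.076], 0], [0.01, [0, 0, -0.076], 0], [0.01, [0, 0, -0.076], 0]])

```text
clock: 4.95
ee_pos: [419.0, -131.1, 184.7]
eef_rot: [0.001, 0.052, 0.999, -0.0]
ft_force: [0.6, 0.5, -1.8]
gripper_width: 0.207
grasp_force: 79.4
```

Run:
```python
from plant import env
from h import *
img,K,P,st=cam(env,"wrist");cv2.imwrite("pics/w3.png",img)
print(st["clock"],st["ft_force"],st["grasp_force"],st["gripper_width"])
seq(env,[(470,50,180,1.5),(526,258,180,1.5),(526,258,60,1.5),(526,258,25,1.5)])
for c in chisels(img,K,P,st["ee_pos"][2]+14): print(c)
```

```text
4.95 [ 0.57571164  0.4959645  -1.78641956] 79.35089707374573 0.20686594182212298
at [ 418.5 -130.8  183.8] yaw 174.0
[470, 50, 180] -> [-0.0324, 0.1852, 0.0038] -7.5 len 188
[526, 258, 180] -> [-0.0614, 0.2065, -0.0] -0.0 len 215
[526, 258, 60] -> [-0.0, 0.0, 0.12] -0.0 len 120
[526, 258, 25] -> [-0.0, 0.0, 0.035] -0.0 len 35
(array([ 420.1, -130.9]), 75.8, 39.7, np.float64(-23.6), (275, 286))
```

View pics/w3.png

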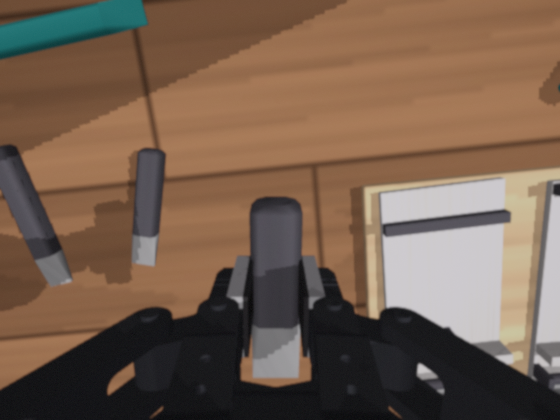

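The short chisel is held level, with its base end at (275,200) and its tip at (275,375). I carry it to the short tray, lane a.

Run:
```python
from plant import env
from h import *
seq(env,[(470,50,184,1.5),(535.5,258,184,1.5),(535.5,258,60,1.5),(535.5,258,29,1.5)])
```

```text
at [ 418.5 -130.8  183.8] yaw 174.0
[470, 50, 184] -> [-0.0324, 0.1852, -0.0002] -7.5 len 188
[535.5, 258, 184] -> [-0.0709, 0.2062, -0.0] -0.0 len 218
[535.5, 258, 60] -> [-0.0, 0.0, 0.124] -0.0 len 124
[535.5, 258, 29] -> [-0.0, 0.0, 0.031] -0.0 len 31
```

Call:
apply_moves(deltas=[[0.01, [-0.032, 0.185, 0], -7.5], [0.01, [-0.032, 0.185, 0], -7.5], [0.01, [-0.032, 0.185, 0], -7.5], [0.01, [-0.032, 0.185, 0], -7.5], [0.01, [-0.032, 0.185, 0], -7.5]])

```text
clock: 5.5
ee_pos: [469.8, 53.3, 182.7]
eef_rot: [-0.001, -0.016, 1.0, 0.0]
ft_force: [-0.2, -1.0, -1.4]
gripper_width: 0.206
grasp_force: 79.4
```

Call:
apply_moves(deltas=[[0.01, [-0.071, 0.206, 0], 0], [0.01, [-0.071, 0.206, 0], 0], [0.01, [-0.071, 0.206, 0], 0], [0.01, [-0.071, 0.206, 0], 0], [0.01, [-0.071, 0.206, 0], 0]])

```text
clock: 6.0
ee_pos: [535.6, 260.5, 182.2]
eef_rot: [-0.001, -0.014, 1.0, -0.0]
ft_force: [-0.3, -1.6, -1.5]
gripper_width: 0.206
grasp_force: 79.5
```

Call:
apply_moves(deltas=[[0.01, [0, 0, 0], 0], [0.01, [0, 0, 0], 0], [0.01, [0, 0, 0.05], 0], [0.01, [0, 0, 0.1], 0], [0.01, [0, 0, 0.114], 0]])

```text
clock: 6.5
ee_pos: [532.5, 255.0, 65.5]
eef_rot: [-0.003, -0.012, 1.0, -0.001]
ft_force: [0.1, 0.1, -1.4]
gripper_width: 0.203
grasp_force: 79.4
```

Call:
apply_moves(deltas=[[0.01, [0, 0, 0], 0], [0.01, [0, 0, 0], 0], [0.01, [0, 0, 0], 0]])

```text
clock: 6.8
ee_pos: [536.3, 257.2, 71.7]
eef_rot: [0.001, -0.013, 1.0, 0.0]
ft_force: [-0.1, -0.1, -1.4]
gripper_width: 0.205
grasp_force: 79.4
```

Run:
```python
from plant import env
from h import *
img,K,P,st=cam(env,"wrist");cv2.imwrite("pics/w4.png",img)
print(st["clock"],st["ft_force"],st["grasp_force"],st["gripper_width"])
seq(env,[(535.5,258,29,1.5)])
```

```text
6.8 [-0.13790742 -0.10898498 -1.36194136] 79.4269859790802 0.20528885212869216
at [536.4 257.4  71.7] yaw -178.5
[535.5, 258, 29] -> [0.0008, 0.0007, 0.0427] -0.0 len 43
```

View pics/w4.png

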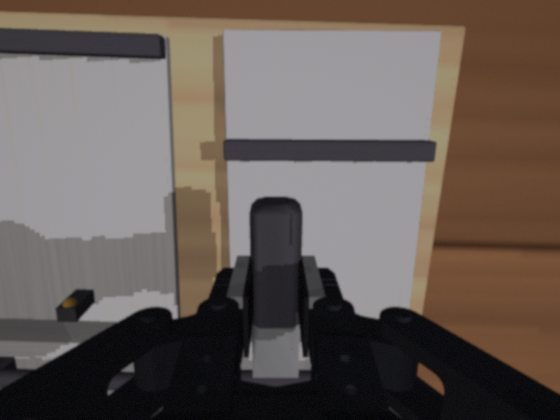

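The view shows the chisel (275,200 to 275,375) over the near lane of the short tray, past its stop at row 150. I lower it and release.

Call:
apply_moves(deltas=[[0.01, [0.001, 0, 0.02], 0], [0.01, [0.001, 0, 0.034], 0], [0.01, [0.001, 0, 0.04], 0], [0.01, [0.001, 0, 0.042], 0], [0.01, [0.001, 0, 0.042], 0]])

```text
clock: 7.35
ee_pos: [534.9, 257.5, 29.2]
eef_rot: [0.001, -0.013, 1.0, 0.0]
ft_force: [0.9, 0.3, -1.6]
gripper_width: 0.207
grasp_force: 79.6
```

Call:
apply_moves(deltas=[[0.01, [0, 0, 0], 0], [0.036, [0, 0, 0], 0], [0.036, [0, 0, 0], 0], [0.036, [0, 0, 0], 0], [0.036, [0, 0, 0], 0]])

```text
clock: 7.85
ee_pos: [534.6, 257.5, 28.3]
eef_rot: [0.0, -0.013, 1.0, 0.0]
ft_force: [0.2, -0.1, 0.0]
gripper_width: 0.424
grasp_force: 0.0
```

Call:
apply_moves(deltas=[[0.036, [0, 0, -0.01], 0], [0.036, [0, 0, -0.05], 0], [0.036, [0, 0, -0.1], 0], [0.036, [0, 0, -0.15], 0], [0.06, [0, 0, -0.19], 0]])

```text
clock: 8.35
ee_pos: [534.4, 257.5, 222.1]
eef_rot: [0.001, -0.013, 1.0, 0.0]
ft_force: [0.9, 0.4, -0.7]
gripper_width: 0.577
grasp_force: 0.0
```

Call:
apply_moves(deltas=[[0.06, [0, 0, 0], 0], [0.06, [0, 0, 0], 0], [0.06, [0, 0, 0], 0]])

```text
clock: 8.65
ee_pos: [534.0, 257.3, 217.5]
eef_rot: [-0.001, -0.013, 1.0, -0.0]
ft_force: [0.3, 0.8, -0.1]
gripper_width: 0.704
grasp_force: 0.0
```

```bash
cat > seat.py <<'E'
from h import *
TR={"s":(533.5,283,1.5),"l":(536.5,149,-.5),"m":(530.7,9.5,1.5)}
def intray(env,n,f):
    img,K,P,st=cam(env,"wrist");cv2.imwrite(f"pics/{f}.png",img);cx,cy,a=TR[n];a=np.radians(a)
    hsv=cv2.cvtColor(img,cv2.COLOR_BGR2HSV)
    xs=np.arange(-95,52,.5);ys=np.arange(-50,50,.5);X,Y=np.meshgrid(xs,ys,indexing="ij")
    W=np.c_[cx+np.cos(a)*X.ravel()-np.sin(a)*Y.ravel(),cy+np.sin(a)*X.ravel()+np.cos(a)*Y.ravel(),np.full(X.size,39.)]
    q=proj(W,K,P).astype(np.float32).reshape(*X.shape,2);w=cv2.remap(img,q,None,cv2.INTER_LINEAR)
    cv2.imwrite(f"pics/{f}_rect.png",cv2.resize(w,None,fx=2.5,fy=2))
    m=(w.max(2)<110).astype(np.uint8);k,l,s,c=cv2.connectedComponentsWithStats(m)
    for i in range(1,k):
        if s[i,4]>300: print(n,"dark x",xs[s[i,1]],xs[s[i,1]+s[i,3]-1],"y",ys[s[i,0]],ys[s[i,0]+s[i,2]-1])
E
python3 - <<'E'
from plant import env
from seat import *
print(env.read_state()["clock"]);intray(env,"s","w5")
s=env.snapshot("top");
for c in chisels(s["pixels"],np.array(s["mtx"]),np.array(s["pose"]),18,(280,150,440,320)):print(c)
seq(env,[(480,40,210,165)])
E
```

```text
8.65
s dark x -50.5 -41.0 y -50.0 49.0
s dark x -33.5 30.0 y -36.5 -16.5
s dark x 29.0 42.0 y -7.0 4.0
s dark x 48.5 51.5 y -50.0 48.0
(array([ 611.5, -234.9]), 129.8, 21.1, np.float64(15.9), (333, 179))
(array([ 425.3, -347.5]), 129.6, 22.1, np.float64(8.8), (372, 241))
(array([ 426.9, -245.5]), 104.5, 20.7, np.float64(-14.8), (337, 241))
at [533.9 257.3 217.1] yaw -178.5
[480, 40, 210] -> [0.0597, -0.2158, 0.0071] 16.5 len 224
```

View pics/w5.png

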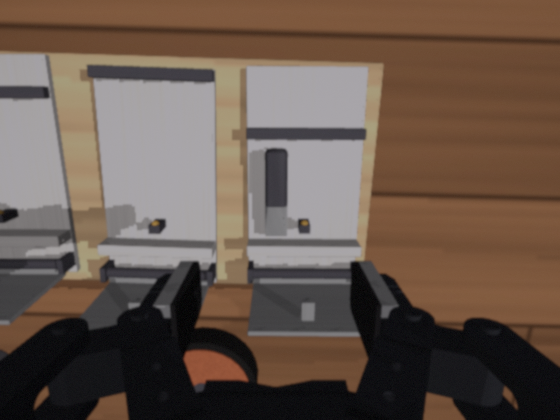

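The short chisel is seated: x −33.5…≈46 and y −36…−16 in the tray frame, clear of the post at (304,226). The middle chisel is next.

Run:
```python
from plant import env
from h import *
seq(env,[(480,40,210,181.5),(450,-160,200,165),(420,-242.7,60,165),(420,-242.7,7,165),(420,-242.7,187,165),(480,-120,187,1.5),(519.9,-15.8,187,1.5)])
```

```text
at [533.9 257.3 217.1] yaw -178.5
[480, 40, 210] -> [0.0597, -0.2158, 0.0071] 0.0 len 224
[450, -160, 200] -> [0.0352, -0.1991, 0.01] 16.5 len 202
[420, -242.7, 60] -> [0.0076, -0.0876, 0.14] -0.0 len 165
[420, -242.7, 7] -> [0.0, 0.0, 0.053] -0.0 len 53
[420, -242.7, 187] -> [0.0, 0.0, -0.18] -0.0 len 180
[480, -120, 187] -> [-0.0262, 0.134, -0.0] -16.5 len 137
[519.9, -15.8, 187] -> [-0.0426, 0.1031, -0.0] -0.0 len 112
```

Call:
apply_moves(deltas=[[0.06, [0.06, -0.216, 0.007], 0], [0.06, [0.06, -0.216, 0.007], 0], [0.06, [0.06, -0.216, 0.007], 0], [0.06, [0.06, -0.216, 0.007], 0], [0.06, [0.06, -0.216, 0.007], 0]])

```text
clock: 9.25
ee_pos: [478.6, 37.3, 210.4]
eef_rot: [-0.001, -0.012, 1.0, -0.0]
ft_force: [-0.1, 0.1, -0.2]
gripper_width: 0.704
grasp_force: 0.0
```

Call:
apply_moves(deltas=[[0.06, [0.035, -0.199, 0.01], 16.5], [0.06, [0.035, -0.199, 0.01], 16.5], [0.06, [0.035, -0.199, 0.01], 16.5], [0.06, [0.035, -0.199, 0.01], 16.5], [0.06, [0.035, -0.199, 0.01], 16.5]])

```text
clock: 9.75
ee_pos: [449.4, -164.4, 200.1]
eef_rot: [-0.001, 0.133, 0.991, -0.0]
ft_force: [-0.2, 0.7, 0.5]
gripper_width: 0.704
grasp_force: 0.0
```

Call:
apply_moves(deltas=[[0.06, [0.008, -0.088, 0.05], 0], [0.06, [0.008, -0.088, 0.09], 0], [0.06, [0.008, -0.088, 0.14], 0], [0.06, [0.008, -0.088, 0.14], 0], [0.06, [0.008, -0.088, 0.14], 0]])

```text
clock: 10.25
ee_pos: [417.9, -241.5, 58.0]
eef_rot: [-0.003, 0.131, 0.991, 0.002]
ft_force: [-0.5, 0.3, 0.5]
gripper_width: 0.697
grasp_force: 0.0
```

Call:
apply_moves(deltas=[[0.06, [0, 0, 0], 0], [0.06, [0, 0, 0], 0], [0.06, [0, 0, 0], 0]])

```text
clock: 10.55
ee_pos: [421.0, -243.0, 62.5]
eef_rot: [0.001, 0.13, 0.992, -0.001]
ft_force: [-0.5, 0.5, 0.4]
gripper_width: 0.701
grasp_force: 0.0
```

Run:
```python
from plant import env
from h import *
img,K,P,st=cam(env,"wrist");cv2.imwrite("pics/w6.png",img)
for c in chisels(img,K,P,18): print(c)
seq(env,[(420,-242.7,7,165)])
```

```text
(array([ 424.2, -244.4]), 103.1, 20.1, np.float64(-15.6), (275, 238))
(array([ 403.4, -347. ]), 88.0, 28.5, np.float64(8.1), (76, 250))
at [ 420.8 -243.    62.4] yaw 165.1
[420, -242.7, 7] -> [0.0009, 0.0, 0.0554] 0.1 len 55
```

Call:
apply_moves(deltas=[[0.06, [0.001, 0, 0.03], 0], [0.06, [0.001, 0, 0.045], 0], [0.06, [0.001, 0, 0.052], 0], [0.06, [0.001, 0, 0.055], 0], [0.06, [0.001, 0, 0.055], 0]])

```text
clock: 11.1
ee_pos: [419.4, -242.7, 6.6]
eef_rot: [0.0, 0.13, 0.991, -0.0]
ft_force: [0.1, 0.4, -0.2]
gripper_width: 0.705
grasp_force: 0.0
```

Call:
apply_moves(deltas=[[0.01, [0, 0, 0], 0], [0.01, [0, 0, 0], 0], [0.01, [0, 0, 0], 0], [0.01, [0, 0, 0], 0], [0.01, [0, 0, 0], 0]])

```text
clock: 11.6
ee_pos: [419.4, -242.8, 6.9]
eef_rot: [0.0, 0.13, 0.991, -0.0]
ft_force: [-1.6, 1.5, 11.3]
gripper_width: 0.206
grasp_force: 78.8
```

Call:
apply_moves(deltas=[[0.01, [0, 0, -0.01], 0], [0.01, [0, 0, -0.03], 0], [0.01, [0, 0, -0.07], 0], [0.01, [0, 0, -0.12], 0], [0.01, [0, 0, -0.16], 0]])

```text
clock: 12.1
ee_pos: [418.9, -242.4, 169.3]
eef_rot: [0.0, 0.13, 0.991, -0.0]
ft_force: [1.9, -0.5, -2.3]
gripper_width: 0.203
grasp_force: 83.3
```

Call:
apply_moves(deltas=[[0.01, [0, 0, -0.02], 0], [0.01, [0, 0, -0.02], 0], [0.01, [0, 0, -0.02], 0], [0.01, [0, 0, -0.02], 0]])

```text
clock: 12.5
ee_pos: [418.6, -242.2, 185.0]
eef_rot: [-0.001, 0.13, 0.991, 0.001]
ft_force: [0.6, 0.6, -2.7]
gripper_width: 0.209
grasp_force: 83.6
```

Run:
```python
from plant import env
from h import *
st=env.read_state();print(st["clock"],st["grasp_force"],st["gripper_width"],st["ft_force"])
seq(env,[(480,-120,187,1.5),(519.9,-15.8,187,1.5),(519.9,-15.8,60,1.5)])
```

```text
12.5 83.55984449386597 0.20908158444086614 [ 0.63269112  0.57954346 -2.66185798]
at [ 418.6 -242.2  185. ] yaw 165.0
[480, -120, 187] -> [-0.0278, 0.1339, -0.002] -16.5 len 137
[519.9, -15.8, 187] -> [-0.0426, 0.1031, -0.0] -0.0 len 112
[519.9, -15.8, 60] -> [-0.0, 0.0, 0.127] -0.0 len 127
```

Call:
apply_moves(deltas=[[0.01, [-0.028, 0.134, -0.002], -16.5], [0.01, [-0.028, 0.134, -0.002], -16.5], [0.01, [-0.028, 0.134, -0.002], -16.5], [0.01, [-0.028, 0.134, -0.002], -16.5]])

```text
clock: 12.9
ee_pos: [481.5, -116.9, 187.0]
eef_rot: [-0.001, -0.015, 1.0, 0.001]
ft_force: [-0.3, -0.8, -2.9]
gripper_width: 0.204
grasp_force: 83.5
```

Call:
apply_moves(deltas=[[0.01, [-0.043, 0.103, 0], 0], [0.01, [-0.043, 0.103, 0], 0], [0.01, [-0.043, 0.103, 0], 0], [0.01, [-0.043, 0.103, 0.02], 0], [0.01, [-0.043, 0.103, 0.06], 0]])

```text
clock: 13.4
ee_pos: [522.2, -16.5, 128.4]
eef_rot: [0.001, -0.014, 1.0, -0.0]
ft_force: [1.0, -0.6, -3.4]
gripper_width: 0.206
grasp_force: 83.5
```

Call:
apply_moves(deltas=[[0.01, [0, 0, 0.04], 0], [0.01, [0, 0, 0.06], 0], [0.01, [0, 0, 0.06], 0], [0.01, [0, 0, 0.06], 0], [0.01, [0, 0, 0.06], 0]])

```text
clock: 13.9
ee_pos: [521.7, -16.7, 69.2]
eef_rot: [0.001, -0.013, 1.0, -0.0]
ft_force: [-0.3, -0.1, -1.7]
gripper_width: 0.207
grasp_force: 83.4
```

Run:
```python
from plant import env
from h import *
st=env.read_state();print(st["clock"],st["grasp_force"],st["gripper_width"],st["ft_force"])
img,K,P,st=cam(env,"wrist")
hsv=cv2.cvtColor(img,cv2.COLOR_BGR2HSV);print("column 275 V:",hsv[170:400:6,275,2])
seq(env,[(519.9,-15.8,28,1.5)])
```

```text
13.9 83.42913866043091 0.20669070737359152 [-0.3342667  -0.08854967 -1.68867961]
column 275 V: [ 41  52  68  73  75  74  74  73  74  74  73  74  74  73  75  73  73  51
  51  53  50  50  52  51  51  49  52  51  51  52  73  74 130 132 133 133
  95  16  13]
at [521.8 -16.6  69.3] yaw -178.5
[519.9, -15.8, 28] -> [0.0019, 0.0009, 0.0413] 0.0 len 41
```

Call:
apply_moves(deltas=[[0.01, [0.002, 0, 0.02], 0], [0.01, [0.002, 0, 0.034], 0], [0.01, [0.002, 0, 0.039], 0], [0.01, [0.002, 0, 0.041], 0], [0.01, [0.002, 0, 0.041], 0]])

```text
clock: 14.45
ee_pos: [519.5, -16.4, 27.8]
eef_rot: [0.0, -0.013, 1.0, -0.0]
ft_force: [-0.4, 0.7, -1.4]
gripper_width: 0.208
grasp_force: 83.5
```

Call:
apply_moves(deltas=[[0.01, [0, 0, 0], 0], [0.036, [0, 0, 0], 0], [0.036, [0, 0, 0], 0], [0.036, [0, 0, 0], 0], [0.036, [0, 0, 0], 0]])

```text
clock: 14.95
ee_pos: [519.1, -16.4, 27.3]
eef_rot: [0.0, -0.013, 1.0, -0.0]
ft_force: [0.0, 0.3, -0.5]
gripper_width: 0.424
grasp_force: 0.0
```

Call:
apply_moves(deltas=[[0.036, [0, 0, -0.01], 0], [0.036, [0, 0, -0.05], 0], [0.036, [0, 0, -0.1], 0], [0.036, [0, 0, -0.15], 0], [0.06, [0, 0, -0.19], 0]])

```text
clock: 15.45
ee_pos: [519.0, -16.3, 220.9]
eef_rot: [0.001, -0.013, 1.0, -0.0]
ft_force: [1.0, -0.5, -0.8]
gripper_width: 0.576
grasp_force: 0.0
```

Call:
apply_moves(deltas=[[0.06, [0, 0, 0], 0], [0.06, [0, 0, 0], 0], [0.06, [0, 0, 0], 0]])

```text
clock: 15.75
ee_pos: [518.5, -16.2, 216.6]
eef_rot: [-0.001, -0.013, 1.0, 0.0]
ft_force: [-0.5, 0.8, -0.1]
gripper_width: 0.699
grasp_force: 0.0
```

Run:
```python
from plant import env
from seat import *
print(env.read_state()["clock"]);intray(env,"m","w7")
s=env.snapshot("top");
for c in chisels(s["pixels"],np.array(s["mtx"]),np.array(s["pose"]),18,(280,150,440,320)):print(c)
seq(env,[(530,-130,210,15.5),(603,-236,80,15.5)])
```

```text
15.75
m dark x -74.5 -65.5 y -50.0 48.5
m dark x -57.5 24.5 y -36.5 -17.0
m dark x 28.5 42.5 y -7.0 4.0
m dark x 48.5 51.5 y -50.0 48.0
(array([ 611.4, -234.9]), 130.0, 21.9, np.float64(15.4), (332, 179))
(array([ 425.3, -347.6]), 129.5, 22.6, np.float64(8.5), (372, 242))
at [518.5 -16.2 216.2] yaw -178.5
[530, -130, 210] -> [-0.0085, -0.114, 0.0062] -14.0 len 115
[603, -236, 80] -> [-0.042, -0.1217, 0.13] -0.0 len 183
```

The middle chisel is seated (x −57.5…≈47, y −36…−17). Next is the long chisel at the far side.

Call:
apply_moves(deltas=[[0.06, [-0.009, -0.114, 0.006], -14], [0.06, [-0.009, -0.114, 0.006], -14], [0.06, [-0.009, -0.114, 0.006], -14], [0.06, [-0.009, -0.114, 0.006], -14]])

```text
clock: 16.25
ee_pos: [530.8, -132.3, 209.9]
eef_rot: [-0.001, -0.134, 0.991, 0.0]
ft_force: [0.4, 0.1, 0.7]
gripper_width: 0.703
grasp_force: 0.0
```

Call:
apply_moves(deltas=[[0.06, [-0.044, -0.121, 0], 0], [0.06, [-0.044, -0.121, 0.04], 0], [0.06, [-0.044, -0.121, 0.08], 0], [0.06, [-0.044, -0.121, 0.13], 0], [0.06, [-0.044, -0.121, 0.145], 0]])

```text
clock: 16.75
ee_pos: [604.7, -234.0, 61.8]
eef_rot: [-0.002, -0.135, 0.991, 0.001]
ft_force: [-0.7, 0.9, -0.1]
gripper_width: 0.702
grasp_force: 0.0
```

Call:
apply_moves(deltas=[[0.06, [0, 0, 0], 0], [0.06, [0, 0, 0], 0], [0.06, [0, 0, 0], 0]])

```text
clock: 17.05
ee_pos: [606.8, -234.7, 68.4]
eef_rot: [0.001, -0.135, 0.991, -0.001]
ft_force: [0.4, 0.0, -0.3]
gripper_width: 0.703
grasp_force: 0.0
```

Run:
```python
from plant import env
from h import *
img,K,P,st=cam(env,"wrist");cv2.imwrite("pics/w8.png",img)
for c in chisels(img,K,P,18): print(c)
seq(env,[(604.6,-236,7,15.5)])
```

```text
(array([ 610.5, -235.4]), 126.2, 20.3, np.float64(15.7), (272, 231))
at [ 606.8 -234.9   68.4] yaw -164.5
[604.6, -236, 7] -> [0.0025, -0.0005, 0.0614] 0.0 len 61
```

Call:
apply_moves(deltas=[[0.06, [0.002, -0.001, 0.035], 0], [0.06, [0.002, -0.001, 0.05], 0], [0.06, [0.002, -0.001, 0.058], 0], [0.06, [0.002, -0.001, 0.061], 0], [0.06, [0.002, -0.001, 0.061], 0]], force=100)

```text
clock: 17.6
ee_pos: [604.7, -236.5, 6.1]
eef_rot: [0.001, -0.135, 0.991, -0.0]
ft_force: [-0.7, 0.6, -0.3]
gripper_width: 0.705
grasp_force: 0.0
```

Call:
apply_moves(deltas=[[0.01, [0, 0, 0], 0], [0.01, [0, 0, 0], 0], [0.01, [0, 0, 0], 0], [0.01, [0, 0, 0], 0], [0.01, [0, 0, 0], 0]])

```text
clock: 18.1
ee_pos: [604.6, -236.5, 6.2]
eef_rot: [0.001, -0.135, 0.991, -0.0]
ft_force: [-2.5, 1.2, 8.6]
gripper_width: 0.2
grasp_force: 98.8
```

Call:
apply_moves(deltas=[[0.01, [0, 0, -0.01], 0], [0.01, [0, 0, -0.03], 0], [0.01, [0, 0, -0.07], 0], [0.01, [0, 0, -0.12], 0], [0.01, [0, 0, -0.16], 0]])

```text
clock: 18.6
ee_pos: [604.1, -236.3, 168.3]
eef_rot: [0.0, -0.135, 0.991, -0.0]
ft_force: [0.3, 0.6, -4.5]
gripper_width: 0.202
grasp_force: 98.5
```

Call:
apply_moves(deltas=[[0.01, [0, 0, -0.02], 0], [0.01, [0, 0, -0.02], 0], [0.01, [0, 0, -0.02], 0], [0.01, [0, 0, -0.02], 0]])

```text
clock: 19.0
ee_pos: [603.5, -236.0, 183.4]
eef_rot: [-0.001, -0.135, 0.991, 0.001]
ft_force: [-0.6, -0.8, -4.0]
gripper_width: 0.202
grasp_force: 98.6
```

Run:
```python
from plant import env
from h import *
st=env.read_state();print(st["clock"],st["grasp_force"],st["gripper_width"],st["ft_force"])
# lane b of tray l: centre (-17,25), TCP 6 mm behind the centre
seq(env,[(560,-40,187,-.5),(514,174,187,-.5),(514,174,60,-.5)])
```

```text
19.0 98.57827663421631 0.20215045745436486 [-0.56560446 -0.75621774 -3.95589177]
at [ 603.5 -236.   183.4] yaw -164.5
[560, -40, 187] -> [-0.0105, 0.2005, -0.0036] 16.0 len 201
[514, 174, 187] -> [0.0479, 0.2136, -0.0] -0.0 len 219
[514, 174, 60] -> [0.0, 0.0, 0.127] -0.0 len 127
```

Call:
apply_moves(deltas=[[0.01, [-0.011, 0.2, -0.004], 16], [0.01, [-0.011, 0.2, -0.004], 16], [0.01, [-0.011, 0.2, -0.004], 16], [0.01, [-0.011, 0.2, -0.004], 16], [0.01, [-0.011, 0.2, -0.004], 16]])

```text
clock: 19.5
ee_pos: [559.0, -35.7, 188.3]
eef_rot: [-0.001, 0.002, 1.0, 0.001]
ft_force: [0.5, -1.2, -2.6]
gripper_width: 0.202
grasp_force: 99.2
```

Call:
apply_moves(deltas=[[0.01, [0.048, 0.213, 0], 0], [0.01, [0.048, 0.213, 0], 0], [0.01, [0.048, 0.213, 0], 0], [0.01, [0.048, 0.213, 0], 0], [0.01, [0.048, 0.213, 0], 0]])

```text
clock: 20.0
ee_pos: [513.1, 175.9, 187.9]
eef_rot: [-0.001, 0.003, 1.0, 0.0]
ft_force: [0.9, -1.4, -3.7]
gripper_width: 0.201
grasp_force: 99.6
```

Call:
apply_moves(deltas=[[0.01, [0, 0, 0], 0], [0.01, [0, 0, 0.05], 0], [0.01, [0, 0, 0.1], 0], [0.01, [0, 0, 0.12], 0], [0.01, [0, 0, 0.12], 0]])

```text
clock: 20.5
ee_pos: [512.8, 171.4, 65.8]
eef_rot: [-0.003, 0.005, 1.0, -0.001]
ft_force: [-0.3, -0.5, -3.1]
gripper_width: 0.208
grasp_force: 99.4
```

Call:
apply_moves(deltas=[[0.01, [0, 0, 0], 0], [0.01, [0, 0, 0], 0], [0.01, [0, 0, 0], 0]])

```text
clock: 20.8
ee_pos: [515.9, 172.6, 70.5]
eef_rot: [0.001, 0.004, 1.0, 0.0]
ft_force: [-0.6, -0.2, -3.0]
gripper_width: 0.201
grasp_force: 99.5
```

Run:
```python
from plant import env
from h import *
img,K,P,st=cam(env,"wrist");cv2.imwrite("pics/w9.png",img);print(st["clock"],st["grasp_force"],st["gripper_width"],st["ft_force"])
hsv=cv2.cvtColor(img,cv2.COLOR_BGR2HSV);print("column 275 V:",hsv[140:400:6,275,2])
seq(env,[(513.5,174,27.5,-.5)])
```

```text
20.8 99.50523018836975 0.20087318020258332 [-0.58454538 -0.24130204 -2.99844416]
column 275 V: [55 51 70 71 71 70 71 70 69 70 71 72 71 70 70 70 70 70 71 72 69 70 48 49
 48 50 48 48 47 49 47 47 48 48 48 60 70 69 70 69 68 47 10 13]
at [515.8 172.7  70.3] yaw 179.5
[513.5, 174, 27.5] -> [0.0023, 0.0013, 0.0428] 0.0 len 43
```

Call:
apply_moves(deltas=[[0.01, [0.002, 0.001, 0.02], 0], [0.01, [0.002, 0.001, 0.034], 0], [0.01, [0.002, 0.001, 0.04], 0], [0.01, [0.002, 0.001, 0.042], 0], [0.01, [0.002, 0.001, 0.042], 0]])

```text
clock: 21.35
ee_pos: [513.3, 173.7, 27.6]
eef_rot: [0.0, 0.004, 1.0, 0.0]
ft_force: [0.2, 0.1, -3.3]
gripper_width: 0.2
grasp_force: 99.6
```

Call:
apply_moves(deltas=[[0.01, [0, 0, 0], 0], [0.036, [0, 0, 0], 0], [0.036, [0, 0, 0], 0], [0.036, [0, 0, 0], 0], [0.036, [0, 0, 0], 0]])

```text
clock: 21.85
ee_pos: [513.2, 173.7, 27.4]
eef_rot: [0.0, 0.004, 1.0, 0.0]
ft_force: [-0.5, -0.1, -0.0]
gripper_width: 0.418
grasp_force: 0.0
```

Call:
apply_moves(deltas=[[0.036, [0, 0, -0.01], 0], [0.036, [0, 0, -0.05], 0], [0.036, [0, 0, -0.1], 0], [0.036, [0, 0, -0.15], 0], [0.06, [0, 0, -0.19], 0]])

```text
clock: 22.35
ee_pos: [512.9, 173.7, 221.0]
eef_rot: [0.001, 0.004, 1.0, 0.0]
ft_force: [1.0, 0.5, 0.0]
gripper_width: 0.579
grasp_force: 0.0
```

Call:
apply_moves(deltas=[[0.06, [0, 0, 0], 0], [0.06, [0, 0, 0], 0], [0.06, [0, 0, 0], 0]])

```text
clock: 22.65
ee_pos: [512.5, 173.6, 216.5]
eef_rot: [-0.001, 0.004, 1.0, -0.0]
ft_force: [-0.3, 0.0, -1.6]
gripper_width: 0.705
grasp_force: 0.0
```

Run:
```python
from plant import env
from seat import *
print(env.read_state()["clock"]);intray(env,"l","w10")
s=env.snapshot("top");
for c in chisels(s["pixels"],np.array(s["mtx"]),np.array(s["pose"]),18,(280,150,440,320)):print(c)
seq(env,[(475,-60,210,179.5),(418.3,-260,180,188.5),(418.3,-347.5,68,188.5)])
```

```text
22.65
l dark x -95.0 -88.5 y -50.0 49.5
l dark x -80.0 36.0 y 13.5 33.5
l dark x 27.5 43.5 y -5.5 7.0
l dark x 44.5 51.5 y -50.0 49.5
(array([ 425.3, -347.5]), 129.6, 22.1, np.float64(8.8), (372, 241))
at [512.4 173.5 216.2] yaw 179.5
[475, -60, 210] -> [0.0355, -0.2339, 0.0062] 0.0 len 237
[418.3, -260, 180] -> [0.055, -0.2005, 0.03] -9.0 len 210
[418.3, -347.5, 68] -> [0.0129, -0.0865, 0.112] -0.0 len 142
```

That long chisel is seated (x −80…≈50, y 13.5…33.5). Now the last long chisel.

Call:
apply_moves(deltas=[[0.06, [0.036, -0.234, 0.006], 0], [0.06, [0.036, -0.234, 0.006], 0], [0.06, [0.036, -0.234, 0.006], 0], [0.06, [0.036, -0.234, 0.006], 0], [0.06, [0.036, -0.234, 0.006], 0]])

```text
clock: 23.25
ee_pos: [473.9, -62.2, 210.4]
eef_rot: [-0.001, 0.005, 1.0, 0.0]
ft_force: [0.7, -0.0, 0.2]
gripper_width: 0.7
grasp_force: 0.0
```

Call:
apply_moves(deltas=[[0.06, [0.055, -0.2, 0.03], -9], [0.06, [0.055, -0.2, 0.03], -9], [0.06, [0.055, -0.2, 0.03], -9], [0.06, [0.055, -0.2, 0.03], -9], [0.06, [0.055, -0.2, 0.03], -9]])

```text
clock: 23.75
ee_pos: [416.7, -262.7, 179.7]
eef_rot: [-0.001, -0.073, 0.997, 0.0]
ft_force: [0.2, 1.3, -0.3]
gripper_width: 0.699
grasp_force: 0.0
```

Call:
apply_moves(deltas=[[0.06, [0.013, -0.086, 0.02], 0], [0.06, [0.013, -0.086, 0.06], 0], [0.06, [0.013, -0.086, 0.11], 0], [0.06, [0.013, -0.086, 0.11], 0], [0.06, [0.013, -0.086, 0.11], 0]])

```text
clock: 24.25
ee_pos: [417.4, -345.3, 70.1]
eef_rot: [-0.001, -0.074, 0.997, 0.002]
ft_force: [-0.5, -0.3, 1.1]
gripper_width: 0.701
grasp_force: 0.0
```

Call:
apply_moves(deltas=[[0.06, [0, 0, 0], 0], [0.06, [0, 0, 0], 0], [0.06, [0, 0, 0], 0]])

```text
clock: 24.55
ee_pos: [419.1, -346.6, 72.8]
eef_rot: [0.001, -0.075, 0.997, -0.001]
ft_force: [0.0, -0.2, -0.2]
gripper_width: 0.704
grasp_force: 0.0
```

Run:
```python
from plant import env
from h import *
img,K,P,st=cam(env,"wrist");cv2.imwrite("pics/w11.png",img)
for c in chisels(img,K,P,18): print(c)
seq(env,[(418.3,-347,7,8.5)])
```

```text
(array([ 422.4, -349.3]), 126.6, 20.0, np.float64(9.2), (271, 228))
(array([ 427.9, -475.1]), 60.5, 21.5, np.float64(-67.7), (51, 213))
at [ 418.9 -346.6   72.5] yaw -171.4
[418.3, -347, 7] -> [0.0007, -0.0003, 0.0655] 0.1 len 66
```

Call:
apply_moves(deltas=[[0.06, [0.001, -0.002, 0.038], 0], [0.06, [0.001, -0.002, 0.054], 0], [0.06, [0.001, -0.002, 0.062], 0], [0.06, [0.001, -0.002, 0.065], 0], [0.06, [0.001, -0.002, 0.065], 0]], force=100)

```text
clock: 25.1
ee_pos: [417.9, -348.8, 6.7]
eef_rot: [0.0, -0.074, 0.997, -0.0]
ft_force: [-0.5, -0.6, -0.2]
gripper_width: 0.706
grasp_force: 0.0
```

Call:
apply_moves(deltas=[[0.01, [0, 0, 0], 0], [0.01, [0, 0, 0], 0], [0.01, [0, 0, 0], 0], [0.01, [0, 0, 0], 0], [0.01, [0, 0, 0], 0]])

```text
clock: 25.6
ee_pos: [418.0, -349.0, 7.2]
eef_rot: [0.0, -0.074, 0.997, -0.001]
ft_force: [-2.6, 2.4, 12.5]
gripper_width: 0.201
grasp_force: 98.8
```

Call:
apply_moves(deltas=[[0.01, [0, 0, -0.01], 0], [0.01, [0, 0, -0.03], 0], [0.01, [0, 0, -0.07], 0], [0.01, [0, 0, -0.12], 0], [0.01, [0, 0, -0.16], 0]])

```text
clock: 26.1
ee_pos: [417.5, -348.5, 169.3]
eef_rot: [0.0, -0.074, 0.997, -0.0]
ft_force: [1.4, -0.1, -3.7]
gripper_width: 0.202
grasp_force: 98.7
```

Call:
apply_moves(deltas=[[0.01, [0, 0, -0.02], 0], [0.01, [0, 0, -0.02], 0], [0.01, [0, 0, -0.02], 0], [0.01, [0, 0, -0.02], 0]])

```text
clock: 26.5
ee_pos: [417.1, -348.1, 184.8]
eef_rot: [-0.001, -0.074, 0.997, 0.001]
ft_force: [0.3, 0.3, -3.5]
gripper_width: 0.201
grasp_force: 98.8
```

Run:
```python
from plant import env
from h import *
st=env.read_state();print(st["clock"],st["grasp_force"],st["gripper_width"],st["ft_force"])
seq(env,[(450,-150,187,-.5),(480,60,187,-.5),(513,122.5,120,-.5)])
```

```text
26.5 98.7807297706604 0.20115287709995278 [ 0.32383517  0.32788955 -3.47219078]
at [ 417.1 -348.1  184.8] yaw -171.5
[450, -150, 187] -> [-0.0619, 0.191, -0.0022] 9.0 len 201
[480, 60, 187] -> [-0.0282, 0.2103, -0.0] -0.0 len 212
[513, 122.5, 120] -> [-0.0325, 0.0628, 0.067] -0.0 len 97
```

Call:
apply_moves(deltas=[[0.01, [-0.062, 0.191, -0.002], 9], [0.01, [-0.062, 0.191, -0.002], 9], [0.01, [-0.062, 0.191, -0.002], 9], [0.01, [-0.062, 0.191, -0.002], 9], [0.01, [-0.062, 0.191, -0.002], 9]])

```text
clock: 27.0
ee_pos: [450.1, -145.5, 187.2]
eef_rot: [-0.001, 0.002, 1.0, 0.001]
ft_force: [-0.6, -0.7, -3.2]
gripper_width: 0.203
grasp_force: 99.1
```

Call:
apply_moves(deltas=[[0.01, [-0.028, 0.21, 0], 0], [0.01, [-0.028, 0.21, 0], 0], [0.01, [-0.028, 0.21, 0], 0], [0.01, [-0.028, 0.21, 0], 0], [0.01, [-0.028, 0.21, 0], 0]])

```text
clock: 27.5
ee_pos: [479.9, 62.8, 187.0]
eef_rot: [-0.001, 0.002, 1.0, 0.0]
ft_force: [-0.3, -0.2, -2.6]
gripper_width: 0.2
grasp_force: 99.5
```

Call:
apply_moves(deltas=[[0.01, [-0.033, 0.063, 0], 0], [0.01, [-0.033, 0.063, 0], 0], [0.01, [-0.033, 0.063, 0.04], 0], [0.01, [-0.033, 0.063, 0.08], 0], [0.01, [-0.033, 0.063, 0.1], 0]])

```text
clock: 28.0
ee_pos: [512.0, 121.3, 84.3]
eef_rot: [-0.003, 0.004, 1.0, -0.0]
ft_force: [0.1, -0.6, -2.5]
gripper_width: 0.205
grasp_force: 99.6
```

Call:
apply_moves(deltas=[[0.01, [0, 0, 0], 0], [0.01, [0, 0, 0], 0], [0.01, [0, 0, 0], 0]])

```text
clock: 28.3
ee_pos: [514.7, 121.7, 89.3]
eef_rot: [0.001, 0.004, 1.0, 0.0]
ft_force: [0.7, -0.3, -2.4]
gripper_width: 0.201
grasp_force: 99.7
```

Run:
```python
from plant import env
from h import *
img,K,P,st=cam(env,"wrist");cv2.imwrite("pics/w12.png",img);print(st["clock"],st["grasp_force"],st["gripper_width"],st["ft_force"])
hsv=cv2.cvtColor(img,cv2.COLOR_BGR2HSV);print("column 275 V:",hsv[140:400:6,275,2])
seq(env,[(513,122.5,28,-.5)])
```

```text
28.3 99.65566277503967 0.20140715184769128 [ 0.72195824 -0.33419282 -2.35746655]
column 275 V: [55 71 72 73 73 72 73 71 72 72 73 73 73 74 73 71 73 73 71 71 72 69 52 49
 50 51 49 49 48 49 48 49 50 50 50 70 72 71 71 71 71 87 15 12]
at [514.8 121.7  89.3] yaw 179.5
[513, 122.5, 28] -> [0.0018, 0.0008, 0.0613] 0.0 len 61
```

View pics/w12.png

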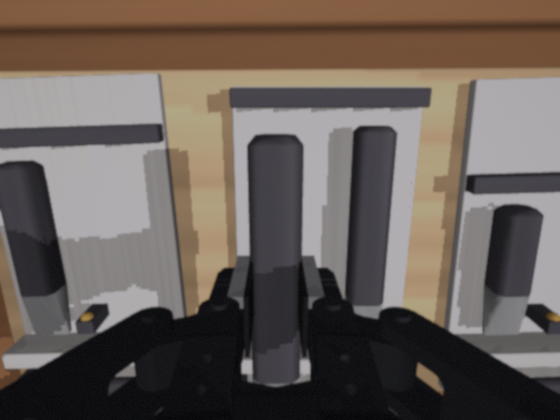

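The view shows the held chisel (275,140 to 275,380) over the free lane of the long tray, clear of its neighbour at (370,220). I lower and release.

Call:
apply_moves(deltas=[[0.01, [0.002, 0.001, 0.03], 0], [0.01, [0.002, 0.001, 0.048], 0], [0.01, [0.002, 0.001, 0.057], 0], [0.01, [0.002, 0.001, 0.061], 0], [0.01, [0.002, 0.001, 0.061], 0]])

```text
clock: 28.85
ee_pos: [512.4, 122.9, 27.8]
eef_rot: [0.0, 0.004, 1.0, 0.0]
ft_force: [0.5, -0.2, -1.9]
gripper_width: 0.2
grasp_force: 99.9
```

Call:
apply_moves(deltas=[[0.01, [0, 0, 0], 0], [0.036, [0, 0, 0], 0], [0.036, [0, 0, 0], 0], [0.036, [0, 0, 0], 0], [0.036, [0, 0, 0], 0]])

```text
clock: 29.35
ee_pos: [512.1, 122.9, 27.4]
eef_rot: [0.0, 0.004, 1.0, 0.0]
ft_force: [0.4, -0.0, -0.7]
gripper_width: 0.423
grasp_force: 0.0
```

Call:
apply_moves(deltas=[[0.036, [0, 0, -0.01], 0], [0.036, [0, 0, -0.05], 0], [0.036, [0, 0, -0.1], 0], [0.036, [0, 0, -0.15], 0], [0.02, [0, 0, -0.19], 0]])

```text
clock: 29.85
ee_pos: [511.8, 122.9, 221.0]
eef_rot: [0.001, 0.004, 1.0, 0.0]
ft_force: [1.4, -0.2, 0.4]
gripper_width: 0.266
grasp_force: 0.0
```

Call:
apply_moves(deltas=[[0, [0, 0, 0], 0], [0, [0, 0, 0], 0], [0, [0, 0, 0], 0]])

```text
clock: 30.15
ee_pos: [511.4, 122.9, 216.6]
eef_rot: [-0.001, 0.004, 1.0, -0.0]
ft_force: [-0.3, 0.1, -1.5]
gripper_width: 0.001
grasp_force: 0.0
```

Run:
```python
from plant import env
from seat import *
print(env.read_state()["clock"]);
for n in "sml": intray(env,n,"w13"+n)
s=env.snapshot("top");print(s["pixels"].shape)
for c in chisels(s["pixels"],np.array(s["mtx"]),np.array(s["pose"]),18,(60,150,440,330)):print(c)
cv2.imwrite("pics/top2.png",s["pixels"])
```

```text
30.15
s dark x -52.0 -42.0 y -50.0 45.0
s dark x -35.0 41.5 y -41.5 -17.5
s dark x 27.5 42.0 y -14.0 5.0
s dark x 47.5 51.5 y -50.0 47.0
m dark x -75.0 -65.0 y -47.5 49.5
m dark x -57.5 39.5 y -35.5 -10.5
m dark x 28.5 42.5 y -6.0 10.0
m dark x 48.5 51.5 y -47.5 49.5
l dark x -95.0 -89.0 y -50.0 49.0
l dark x -82.0 24.0 y -37.0 -17.5
l dark x -80.0 35.5 y 11.5 33.0
l dark x 28.0 43.0 y -6.5 5.5
l dark x 38.5 51.5 y -50.0 48.0
(420, 560, 3)
(array([310.4, 188.1]), 130.8, 40.3, np.float64(-175.7), (184, 281))
(array([275.7, 539.3]), 135.6, 18.9, np.float64(174.5), (64, 286))
(array([208.6, 191.9]), 66.3, 19.8, np.float64(-177.2), (182, 317))
```

View pics/w13l.png

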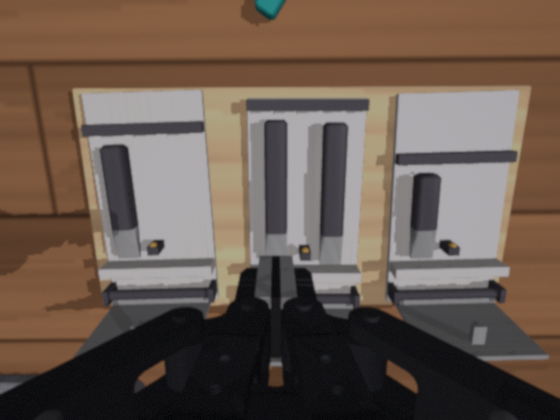

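All four chisels are seated: in the w13l view they are at (118,200), (275,185), (333,190) and (425,215), clear of the posts at (155,246), (305,252) and (450,246). The top view finds none left on the bench. Now the flaps.

```bash
cat > flap.py <<'E'
from seat import *
def tcp(n,X,Z):
    cx,cy,a=TR[n];r=np.radians(a);return (round(cx+X*np.cos(r),1),round(cy+X*np.sin(r),1),Z,a)
def path():
    th=np.array([1.6,1.4,1.2,1.0,.8,.6,.45,.3,.2,.1,0]);X=85-62*np.cos(th)+14*np.sin(th)+11;Z=34+62*np.sin(th)+14*np.cos(th)
    return th,X,Z
E
python3 - <<'E'
from plant import env
from flap import *
d=np.load("top0.npz");print("oil,disc",unproj([(273,117)],d["mtx"],d["pose"],130).round(),unproj([(196,132)],d["mtx"],d["pose"],32).round())
th,X,Z=path()
print("from start (138,95): forward(-x), down:",[(round(138-x),round(95-z)) for x,z in zip(X,Z)])
seq(env,[tcp("l",138,200),tcp("l",138,95)])
E
```

```text
oil,disc [[763. -54. 130.]] [[752. 180.  32.]]
from start (138,95): forward(-x), down: [(26, -1), (39, -2), (51, -2), (64, 1), (75, 7), (85, 14), (92, 21), (97, 29), (100, 35), (102, 41), (104, 47)]
at [511.5 122.9 216.4] yaw 179.5
[np.float64(674.5), np.float64(147.8), 200] -> [-0.1628, 0.0263, 0.0164] 0.0 len 166
[np.float64(674.5), np.float64(147.8), 95] -> [0.0, 0.0, 0.105] -0.0 len 105
```

Call:
apply_moves(deltas=[[0, [-0.163, 0.026, 0], 0], [0, [-0.163, 0.026, 0], 0], [0, [-0.163, 0.026, 0], 0], [0, [-0.163, 0.026, 0], 0], [0, [-0.163, 0.026, 0], 0]])

```text
clock: 30.85
ee_pos: [676.7, 147.7, 214.8]
eef_rot: [-0.001, 0.004, 1.0, -0.0]
ft_force: [0.5, -0.5, -0.1]
gripper_width: -0.004
grasp_force: 0.0
```

Call:
apply_moves(deltas=[[0, [0, 0, 0], 0], [0, [0, 0, 0.04], 0], [0, [0, 0, 0.08], 0], [0, [0, 0, 0.121], 0], [0, [0, 0, 0.121], 0]])

```text
clock: 31.35
ee_pos: [671.1, 147.2, 92.0]
eef_rot: [-0.004, 0.004, 1.0, -0.0]
ft_force: [-0.6, 0.0, -0.3]
gripper_width: 0.002
grasp_force: 0.0
```

Call:
apply_moves(deltas=[[0, [0, 0, 0], 0], [0, [0, 0, 0], 0], [0, [0, 0, 0], 0]])

```text
clock: 31.65
ee_pos: [676.1, 147.7, 98.6]
eef_rot: [0.002, 0.004, 1.0, 0.0]
ft_force: [0.3, -0.2, -0.5]
gripper_width: 0.004
grasp_force: 0.0
```

Run:
```python
from plant import env
from flap import *
seq(env,[tcp("l",138,95)])
```

```text
at [676.1 147.7  98.6] yaw 179.5
[np.float64(674.5), np.float64(147.8), 95] -> [0.0016, 0.0001, 0.0036] 0.0 len 4
```

Call:
apply_moves(deltas=[[0, [0.026, 0, 0], 0], [0, [0.039, 0, -0.001], 0], [0, [0.051, 0, -0.001], 0], [0, [0.064, 0, 0.002], 0], [0, [0.075, 0, 0.008], 0]])

```text
clock: 32.15
ee_pos: [600.7, 148.3, 90.1]
eef_rot: [0.002, 0.004, 1.0, 0.0]
ft_force: [0.1, 1.0, 1.4]
gripper_width: -0.006
grasp_force: 0.7
```

Call:
apply_moves(deltas=[[0, [0.01, 0, 0.007], 0], [0, [0.017, 0, 0.014], 0], [0, [0.022, 0, 0.022], 0], [0, [0.025, 0, 0.028], 0], [0, [0.025, 0, 0.028], 0]])

```text
clock: 32.65
ee_pos: [574.7, 148.4, 59.5]
eef_rot: [-0.001, 0.004, 1.0, -0.0]
ft_force: [-0.5, 0.0, 1.1]
gripper_width: -0.001
grasp_force: 0.5
```

Call:
apply_moves(deltas=[[0, [0.001, 0, 0.003], 0], [0, [0.002, 0, 0.006], 0], [0, [0.002, 0, 0.006], 0]])

```text
clock: 32.95
ee_pos: [573.2, 148.4, 54.0]
eef_rot: [-0.0, 0.004, 1.0, -0.0]
ft_force: [-1.8, 0.2, 1.8]
gripper_width: 0.001
grasp_force: 1.1
```

Run:
```python
from plant import env
from flap import *
img,K,P,st=cam(env,"scene");cv2.imwrite("pics/s3.png",cv2.resize(img[60:300,230:480],None,fx=2.4,fy=2.4))
print(st["ft_force"]);seq(env,[tcp("l",34,48)])
```

```text
[-1.80798577  0.24018392  1.84378943]
at [573.2 148.4  54.1] yaw 179.5
[np.float64(570.5), np.float64(148.7), 48] -> [0.0028, 0.0003, 0.0061] 0.0 len 7
```

View pics/s3.png

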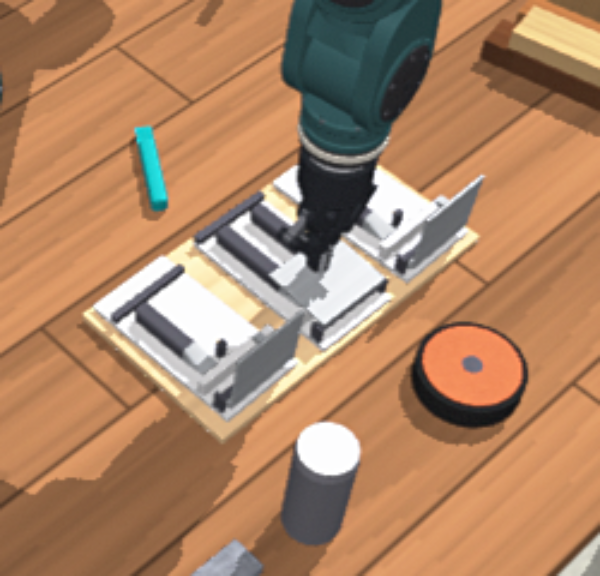

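The long tray's flap follows the finger down and is nearly level at crop (330,285). I press it through the detent.

Call:
apply_moves(deltas=[[0, [0, 0, 0.002], 0], [0, [0, 0, 0.004], 0], [0, [0, 0, 0.006], 0], [0, [0, 0, 0.007], 0], [0, [0, 0, 0.007], 0]])

```text
clock: 33.5
ee_pos: [573.0, 148.4, 47.1]
eef_rot: [-0.0, 0.004, 1.0, -0.0]
ft_force: [-2.4, -0.8, 4.7]
gripper_width: 0.001
grasp_force: 2.2
```

Call:
apply_moves(deltas=[[0, [0, 0, 0.001], 0], [0, [0, 0, 0.002], 0], [0, [0, 0, 0.002], 0], [0, [0, 0, 0.002], 0]])

```text
clock: 33.9
ee_pos: [572.7, 148.4, 45.6]
eef_rot: [-0.0, 0.004, 1.0, -0.0]
ft_force: [-6.2, -0.8, 11.4]
gripper_width: 0.001
grasp_force: 5.9
```

Call:
apply_moves(deltas=[[0, [0, 0, 0.001], 0], [0, [0, 0, 0.001], 0], [0, [0, 0, 0.001], 0]])

```text
clock: 34.2
ee_pos: [572.8, 148.4, 45.4]
eef_rot: [0.0, 0.004, 1.0, -0.0]
ft_force: [-10.1, -0.5, 23.6]
gripper_width: 0.003
grasp_force: 12.2
```

Call:
apply_moves(deltas=[[0, [0, 0, 0.001], 0], [0, [0, 0, 0.001], 0], [0, [0, 0, 0.001], 0]])

```text
clock: 34.5
ee_pos: [572.8, 148.4, 45.3]
eef_rot: [0.001, 0.004, 1.0, 0.0]
ft_force: [-15.5, -2.1, 35.8]
gripper_width: -0.001
grasp_force: 18.8
```

Call:
apply_moves(deltas=[[0, [0, 0, 0.001], 0], [0, [0, 0, 0.001], 0], [0, [0, 0, 0.001], 0]])

```text
clock: 34.8
ee_pos: [572.8, 148.4, 45.1]
eef_rot: [0.001, 0.004, 1.0, 0.0]
ft_force: [-20.5, -1.9, 51.1]
gripper_width: -0.002
grasp_force: 25.7
```

The force rises against a hard stop at z≈45, so I back off and check.

Call:
apply_moves(deltas=[[0, [0, 0, -0.004], 0], [0, [0, 0, -0.02], 0], [0, [0, 0, -0.06], 0], [0, [0, 0, -0.11], 0], [0, [0, 0, -0.155], 0]])

```text
clock: 35.3
ee_pos: [573.0, 148.4, 199.3]
eef_rot: [0.0, 0.004, 1.0, 0.0]
ft_force: [0.8, -0.0, 0.7]
gripper_width: -0.001
grasp_force: 0.0
```

Call:
apply_moves(deltas=[[0, [0, 0, 0], 0], [0, [0, 0, 0], 0], [0, [0, 0, 0], 0]])

```text
clock: 35.6
ee_pos: [572.8, 148.3, 196.1]
eef_rot: [-0.001, 0.004, 1.0, -0.0]
ft_force: [-0.2, -0.1, -0.2]
gripper_width: -0.001
grasp_force: 0.0
```

Run:
```python
from plant import env
from flap import *
img,K,P,st=cam(env,"scene");cv2.imwrite("pics/s4.png",cv2.resize(img[100:250,255:445],None,fx=4,fy=4))
print(st["ft_force"]);seq(env,[tcp("s",110,200),tcp("s",138,200),tcp("s",138,95)])
```

```text
[-0.20728875 -0.10996417 -0.16973945]
at [572.6 148.4 195.9] yaw 179.5
[np.float64(643.5), np.float64(285.9), 200] -> [-0.0697, 0.1381, -0.0041] -2.0 len 155
[np.float64(671.5), np.float64(286.6), 200] -> [-0.028, -0.0, -0.0] -0.0 len 28
[np.float64(671.5), np.float64(286.6), 95] -> [-0.0, 0.0, 0.105] -0.0 len 105
```

View pics/s4.png

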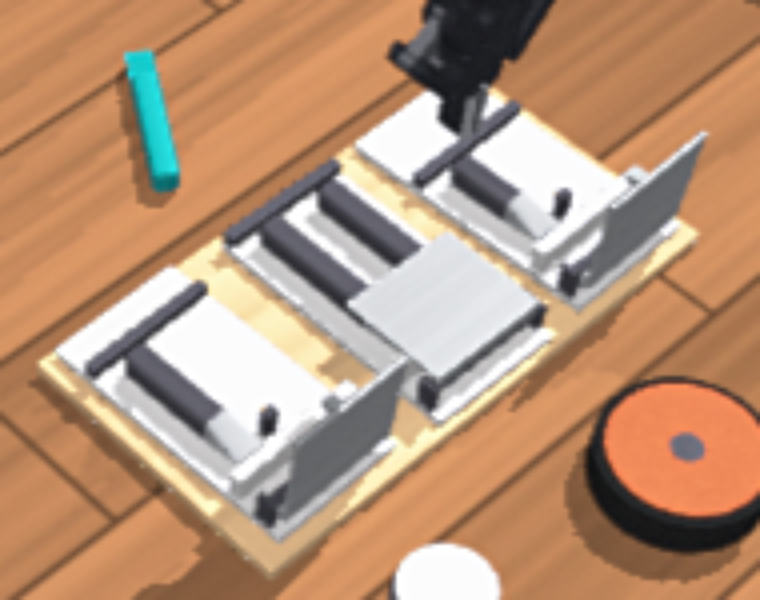

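The long tray's flap is shut and flat at crop (450,300). Next is the short tray's flap.

Call:
apply_moves(deltas=[[0, [-0.07, 0.138, -0.004], -2], [0, [-0.07, 0.138, -0.004], -2], [0, [-0.07, 0.138, -0.004], -2], [0, [-0.07, 0.138, -0.004], -2], [0, [-0.07, 0.138, -0.004], -2]])

```text
clock: 36.15
ee_pos: [644.1, 286.8, 199.1]
eef_rot: [-0.001, -0.014, 1.0, -0.0]
ft_force: [-0.8, 0.1, 0.3]
gripper_width: -0.001
grasp_force: 0.0
```

Call:
apply_moves(deltas=[[0, [-0.028, 0, 0], 0], [0, [-0.028, 0, 0], 0], [0, [-0.028, 0, 0.03], 0], [0, [-0.028, 0, 0.07], 0], [0, [-0.028, 0, 0.105], 0]])

```text
clock: 36.65
ee_pos: [671.3, 285.0, 94.8]
eef_rot: [-0.0, -0.013, 1.0, -0.0]
ft_force: [0.2, -0.2, 0.3]
gripper_width: -0.001
grasp_force: 0.0
```

Call:
apply_moves(deltas=[[0, [0, 0, 0], 0], [0, [0, 0, 0], 0], [0, [0, 0, 0], 0], [0, [0, 0, 0], 0], [0, [0, 0, 0], 0]])

```text
clock: 37.15
ee_pos: [672.8, 286.7, 97.6]
eef_rot: [0.001, -0.013, 1.0, 0.0]
ft_force: [0.6, 0.3, -0.4]
gripper_width: 0.002
grasp_force: 0.0
```

Run:
```python
from plant import env
from flap import *
seq(env,[tcp("s",138,95)])
```

```text
at [672.8 286.7  97.6] yaw -178.5
[np.float64(671.5), np.float64(286.6), 95] -> [0.0013, -0.0001, 0.0026] 0.0 len 3
```

Call:
apply_moves(deltas=[[0, [0.026, 0, 0], 0], [0, [0.039, 0, -0.001], 0], [0, [0.051, 0, -0.001], 0], [0, [0.064, 0, 0.002], 0], [0, [0.075, 0, 0.008], 0]])

```text
clock: 37.65
ee_pos: [597.4, 284.8, 89.4]
eef_rot: [0.001, -0.013, 1.0, 0.0]
ft_force: [1.4, 0.4, 1.5]
gripper_width: 0.005
grasp_force: 0.8
```

Call:
apply_moves(deltas=[[0, [0.01, 0, 0.007], 0], [0, [0.017, 0, 0.014], 0], [0, [0.022, 0, 0.022], 0], [0, [0.025, 0, 0.028], 0], [0, [0.027, 0, 0.034], 0]])

```text
clock: 38.15
ee_pos: [570.1, 284.0, 54.1]
eef_rot: [-0.0, -0.013, 1.0, 0.0]
ft_force: [-3.3, 0.7, 5.7]
gripper_width: 0.004
grasp_force: 2.6
```

Call:
apply_moves(deltas=[[0, [0, 0, 0.002], 0], [0, [0, 0, 0.004], 0], [0, [0, 0, 0.006], 0], [0, [0, 0, 0.007], 0], [0, [0, 0, 0.007], 0]])

```text
clock: 38.65
ee_pos: [570.5, 283.9, 47.3]
eef_rot: [0.0, -0.013, 1.0, 0.0]
ft_force: [-1.7, -0.9, 4.2]
gripper_width: 0.005
grasp_force: 1.9
```

Call:
apply_moves(deltas=[[0, [0, 0, 0.001], 0], [0, [0, 0, 0.002], 0], [0, [0, 0, 0.002], 0]])

```text
clock: 38.95
ee_pos: [570.1, 283.9, 45.7]
eef_rot: [-0.0, -0.013, 1.0, 0.0]
ft_force: [-5.2, -2.2, 9.8]
gripper_width: 0.001
grasp_force: 4.8
```

Call:
apply_moves(deltas=[[0, [0, 0, 0.001], 0], [0, [0, 0, 0.001], 0], [0, [0, 0, 0.001], 0]])

```text
clock: 39.25
ee_pos: [570.1, 283.9, 45.5]
eef_rot: [0.0, -0.013, 1.0, 0.0]
ft_force: [-9.1, -2.0, 20.3]
gripper_width: -0.001
grasp_force: 10.3
```

Call:
apply_moves(deltas=[[0, [0, 0, 0.001], 0], [0, [0, 0, 0.001], 0], [0, [0, 0, 0.001], 0]])

```text
clock: 39.55
ee_pos: [570.1, 283.9, 45.3]
eef_rot: [0.001, -0.013, 1.0, 0.0]
ft_force: [-13.1, -3.5, 32.2]
gripper_width: -0.001
grasp_force: 16.0
```

Call:
apply_moves(deltas=[[0, [0, 0, -0.004], 0], [0, [0, 0, -0.02], 0], [0, [0, 0, -0.06], 0], [0, [0, 0, -0.11], 0], [0, [0, 0, -0.155], 0]])

```text
clock: 40.05
ee_pos: [570.2, 283.8, 200.4]
eef_rot: [0.0, -0.013, 1.0, 0.0]
ft_force: [1.6, 0.8, 0.0]
gripper_width: -0.002
grasp_force: 0.0
```

Call:
apply_moves(deltas=[[0, [0, 0, 0], 0], [0, [0, 0, 0], 0], [0, [0, 0, 0], 0]])

```text
clock: 40.35
ee_pos: [569.9, 283.7, 197.1]
eef_rot: [-0.001, -0.013, 1.0, -0.0]
ft_force: [-0.1, 0.4, -0.7]
gripper_width: -0.001
grasp_force: 0.0
```

Run:
```python
from plant import env
from flap import *
seq(env,[(620,150,200,1.5),tcp("m",138,200),tcp("m",138,95)])
```

```text
at [569.9 283.7 197.1] yaw -178.5
[620, 150, 200] -> [-0.0465, -0.1349, -0.0029] 0.0 len 143
[np.float64(668.7), np.float64(13.1), 200] -> [-0.0451, -0.1381, -0.0] -0.0 len 145
[np.float64(668.7), np.float64(13.1), 95] -> [-0.0, 0.0, 0.105] -0.0 len 105
```

Call:
apply_moves(deltas=[[0, [-0.047, -0.135, -0.003], 0], [0, [-0.047, -0.135, -0.003], 0], [0, [-0.047, -0.135, -0.003], 0], [0, [-0.047, -0.135, -0.003], 0]])

```text
clock: 40.75
ee_pos: [622.0, 145.7, 199.5]
eef_rot: [-0.001, -0.011, 1.0, -0.001]
ft_force: [-0.9, 0.3, -0.3]
gripper_width: 0.003
grasp_force: 0.0
```

Call:
apply_moves(deltas=[[0, [-0.045, -0.138, 0], 0], [0, [-0.045, -0.138, 0], 0], [0, [-0.045, -0.138, 0], 0], [0, [-0.045, -0.138, 0], 0]])

```text
clock: 41.15
ee_pos: [670.3, 8.9, 199.0]
eef_rot: [-0.001, -0.011, 1.0, -0.0]
ft_force: [-1.1, 0.2, -0.5]
gripper_width: 0.0
grasp_force: 0.0
```

Call:
apply_moves(deltas=[[0, [0, 0, 0.03], 0], [0, [0, 0, 0.07], 0], [0, [0, 0, 0.105], 0], [0, [0, 0, 0.105], 0], [0, [0, 0, 0.105], 0]])

```text
clock: 41.65
ee_pos: [669.1, 14.0, 96.3]
eef_rot: [-0.001, -0.014, 1.0, 0.0]
ft_force: [-0.2, -0.4, 0.0]
gripper_width: 0.003
grasp_force: 0.0
```

Call:
apply_moves(deltas=[[0, [0, 0, 0], 0], [0, [0, 0, 0], 0], [0, [0, 0, 0], 0]])

```text
clock: 41.95
ee_pos: [670.1, 13.4, 97.4]
eef_rot: [0.001, -0.013, 1.0, -0.0]
ft_force: [0.6, -0.2, -0.2]
gripper_width: 0.001
grasp_force: 0.0
```

Run:
```python
from plant import env
from flap import *
seq(env,[tcp("m",138,95)])
```

```text
at [670.1  13.4  97.4] yaw -178.5
[np.float64(668.7), np.float64(13.1), 95] -> [0.0014, -0.0003, 0.0024] 0.0 len 3
```

Call:
apply_moves(deltas=[[0, [0.026, 0, 0], 0], [0, [0.039, 0, -0.001], 0], [0, [0.051, 0, -0.001], 0], [0, [0.064, 0, 0.002], 0], [0, [0.075, 0, 0.008], 0]])

```text
clock: 42.45
ee_pos: [594.8, 11.3, 89.3]
eef_rot: [0.001, -0.013, 1.0, -0.0]
ft_force: [1.3, 0.3, 1.7]
gripper_width: -0.0
grasp_force: 0.8
```

Call:
apply_moves(deltas=[[0, [0.01, 0, 0.007], 0], [0, [0.017, 0, 0.014], 0], [0, [0.022, 0, 0.022], 0], [0, [0.025, 0, 0.028], 0], [0, [0.027, 0, 0.034], 0]])

```text
clock: 42.95
ee_pos: [567.2, 10.7, 53.8]
eef_rot: [-0.0, -0.013, 1.0, -0.0]
ft_force: [-3.1, 0.4, 4.9]
gripper_width: -0.001
grasp_force: 2.3
```

Call:
apply_moves(deltas=[[0, [0, 0, 0.002], 0], [0, [0, 0, 0.004], 0], [0, [0, 0, 0.006], 0], [0, [0, 0, 0.007], 0], [0, [0, 0, 0.007], 0]])

```text
clock: 43.45
ee_pos: [567.7, 10.7, 47.3]
eef_rot: [0.0, -0.013, 1.0, -0.0]
ft_force: [-2.3, 0.3, 4.3]
gripper_width: -0.001
grasp_force: 2.0
```

Call:
apply_moves(deltas=[[0, [0, 0, 0.001], 0], [0, [0, 0, 0.002], 0], [0, [0, 0, 0.003], 0], [0, [0, 0, 0.003], 0]])

```text
clock: 43.85
ee_pos: [567.4, 10.7, 45.5]
eef_rot: [0.0, -0.013, 1.0, -0.0]
ft_force: [-8.8, 0.4, 22.3]
gripper_width: 0.001
grasp_force: 11.8
```

Call:
apply_moves(deltas=[[0, [0, 0, 0.001], 0], [0, [0, 0, 0.001], 0], [0, [0, 0, 0.001], 0]])

```text
clock: 44.15
ee_pos: [567.4, 10.7, 45.3]
eef_rot: [0.001, -0.013, 1.0, -0.0]
ft_force: [-14.4, 0.6, 37.2]
gripper_width: -0.001
grasp_force: 18.9
```

Call:
apply_moves(deltas=[[0, [0, 0, -0.004], 0], [0, [0, 0, -0.02], 0], [0, [0, 0, -0.06], 0], [0, [0, 0, -0.11], 0], [0, [0, 0, -0.155], 0]])

```text
clock: 44.65
ee_pos: [567.4, 10.7, 200.3]
eef_rot: [0.0, -0.013, 1.0, -0.0]
ft_force: [1.6, -0.7, 0.7]
gripper_width: 0.002
grasp_force: 0.0
```

Call:
apply_moves(deltas=[[0, [0.05, -0.14, -0.1], 0], [0, [0.05, -0.14, -0.1], 0], [0, [0.05, -0.14, -0.1], 0], [0, [0.05, -0.14, -0.1], 0], [0, [0.05, -0.14, -0.1], 0]])

```text
clock: 45.15
ee_pos: [521.4, -133.4, 300.4]
eef_rot: [0.002, -0.012, 1.0, -0.001]
ft_force: [0.3, 0.2, -0.6]
gripper_width: 0.003
grasp_force: 0.0
```

Call:
apply_moves(deltas=[[0, [0, 0, 0], 0], [0, [0, 0, 0], 0], [0, [0, 0, 0], 0], [0, [0, 0, 0], 0], [0, [0, 0, 0], 0]])

```text
clock: 45.65
ee_pos: [521.4, -130.1, 297.9]
eef_rot: [-0.0, -0.014, 1.0, 0.0]
ft_force: [-0.9, -0.3, -0.8]
gripper_width: 0.004
grasp_force: 0.0
```

Run:
```python
from plant import env
from flap import *
img,K,P,st=cam(env,"scene");cv2.imwrite("pics/s5.png",cv2.resize(img[90:390,190:470],None,fx=2,fy=2))
print(st["clock"],st["ft_force"])
```

```text
45.65 [-0.94531115 -0.33479162 -0.811124  ]
```

View pics/s5.png

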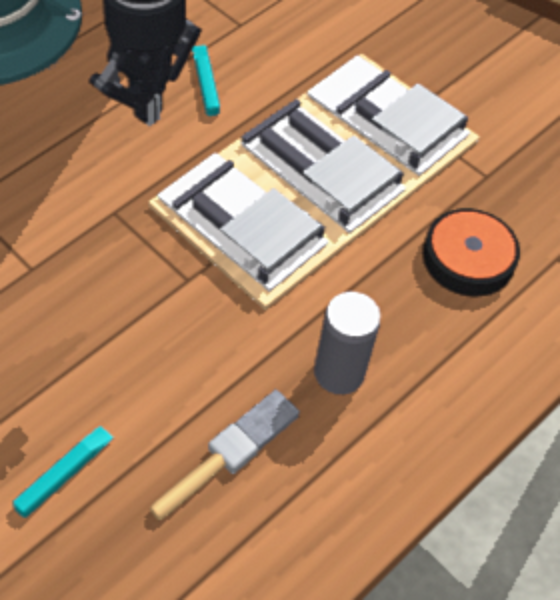

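All three flaps are shut, at crop (420,115), (355,180) and (275,230). The brush, oil can and discs are where they were. I take one last top view to rule out a leftover chisel where the arm stood at the start.

Run:
```python
from plant import env
import cv2
cv2.imwrite("pics/top3.png",env.snapshot("top")["pixels"])
```

```text
(no output)
```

View pics/top3.png

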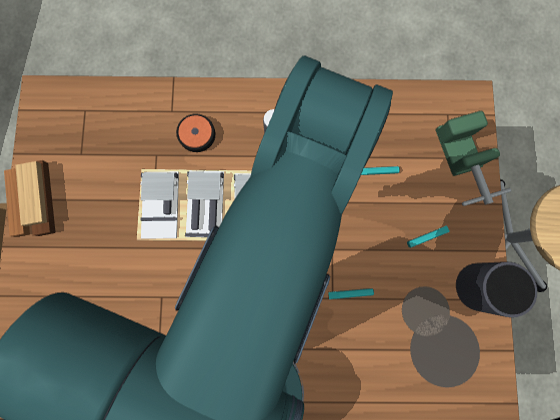

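The top view shows no dark chisel left on the bench. The odd blobs were the arm, and its starting corner was clear in the first views. I hand in.

```bash
python3 -c "
from plant import env
print(env.sign_off())"
```

```text
the job is handed in; nothing more can be done
None
```

I sorted all four chisels on the bench (one short, one middle, two long) into their trays, pressed all three flaps shut, left the brush, oil can and discs where they were, and handed the job in at about 46 s; no verdict was shown.

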